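# Mincer plates from the draining rack onto their spindle

### The arm

A 6-joint arm with a two-finger parallel gripper is mounted at the origin on a cart in front of the work surface, level with it; the furniture and walls round the work are solid. World frame = base frame: x ahead of the robot, y to its left, z up, the work surface at z = 0. Lengths are in m, angles in degrees, forces in N, time in s.
With the tool pointing down it reaches from about 0.375 to 0.9 m from the base axis. Payload 3.1 kg.
Tool frame: the origin (TCP) lies between the finger pads; the fingertips stand 11 mm ahead of it and the grasp point (between the pads) lies 8 mm behind it; z points along the fingers, y is the line along which they close (so a half turn about z gives the same grasp; the last joint's range is limited). The gripper opens to 87 mm and grips with 3 to 60 N. Pads are 19 mm wide; open, the fingers measure 117 mm over their backs; the gripper's body (75 mm by 190 mm) begins 51 mm behind the grasp point.
Start: joints at [-78.753, 30.224, 82.088, -0, 67.689, -10.227], TCP at [0.229, -0.582, 0.234] pointing down, gripper open.
Joint ranges: [-176.69, 176.69], [-43.24, 126.21], [12.49, 139.97], [-82, 262], [0, 151.66], [-163.58, 163.58]. Speed limits (degrees/s): [159.86, 159.86, 180, 180, 180, 180].

### API

Orientations are given as a 3x3 rotation matrix whose columns are the frame's x, y, z axes.
In Python, from rig import bot gives the robot as it stands.
- The arm moves only by the tool apply_moves, never from a script. Its argument "steps" is a list that holds one entry, the list of rows, each a list of 7 numbers: the shift along the tool's x, y, z in cm, then the turn, a rotation vector about the tool's x, y, z in degrees, then the gripper command: -1 is shut, 1 is fully open, values between are in proportion. In form: [[[dx, dy, dz, rx, ry, rz, jaw], ...]]. A call has 1 to 20 rows; each row is the pose to reach, as a shift and turn from the pose commanded when the call began, along the tool's axes at that moment; what a row does not reach only later rows make up. A row lasts 1/8 s, in which the tool goes at most 62.5 mm and 10.7 degrees, less where a joint would pass 70% of its speed; a pose out of reach is approached as far as the arm can. A call with a gripper value outside its range is refused whole. The fingers move at their own pace and stop on an object; the grip force is fixed at half the most. Time passes only in rows, so rows that repeat a pose let the fingers close. It gives the time, the measured TCP pose, the force, the opening and the grip force at its end, in the units of the state.
- bot.read_state(): the state, without advancing time (a new reading comes with each control period).
- bot.capture(name): name is "side" or "top"; returns the picture (400x640x3 uint8, blue, green, red); there is no depth.
- bot.camera_model(name): a dict with "intrinsics" (3x3 intrinsics, pixels), "k1" (the pictures are not rectified: a ray, as slopes to the right and down, at radius r is drawn at 1 + k1 r^2 times it, then the intrinsics apply), "R" (3x3) and "t" (3): a world point X has camera coordinates R X + t. Camera axes: x right, y down, z forward; pixel columns grow to the right and rows downward; lengths in m; the calibration is good to about 2 mm. A picture is of the moment at which its call begins. camera_model takes no time and is no camera call.
- bot.hand_in(): hands the job in; it is judged then, once.
The state is a dict: "time_s": time; "joint_positions": joint angles; "qvel": joint speeds; "tau": joint torques, N m; "position": TCP position; "tcp_rot": TCP orientation; "force": force on the tool from outside, world axes, zero at the start; "moment": the same for the moment, N m; "opening": opening from 0.0 (shut) to 1.0 (fully open); "grasp_force": force on a finger pad.
Only numpy, scipy, OpenCV 4.12 (cv2) and the standard library are available. Lean on these libraries where they do the work, as an engineer would, in place of code of your own. Each camera call takes 0.05 s, during which the arm holds its last target. There are 200 camera calls.

### The job

Put the three clean mincer plates away on their storage spindle: pick the spindle up from its stand by the wooden handle, thread it from the low side of the draining rack through the centre holes of all three plates where they stand, and push gently until its collar bears on the nearest plate. Lift the three plates clear of the rack together, as one stack on the spindle, and lay the loaded spindle back in the two forks of its stand as it was, without dropping a plate or disturbing the timer, matchbox and scourer near by.

Things in the scene. Friction and masses are not known exactly. Their poses are not given: they have to be found in the camera images.
- spindle: Storage spindle, 206 mm, 140 g. Origin on its axis at the collar's front face, +x along the axis to the tip. Steel rod 8 mm thick from x = -26 to 90 mm, then a tapered tip ending 3 mm wide at x = 102 mm. Collar 22 mm wide, x = -4 to 0. At the start it lies loose and level in the stand's forks, 62 mm above the worktop.
- spindle_grip (a point): Middle of the spindle's wooden handle, 64 mm behind its origin (x = -104 to -24 mm), 16 mm wide (spindle y) and 20 mm high (z), centred on the axis: where to grip it, across y. Axes as spindle.
- stand: Storage stand, fixed. Wooden foot 150 x 75 x 12 mm with two V-shaped wire forks (45 degree arms, 6 mm wire, open upward) at x = -14 and 82 mm of its frame, their tips 74 mm above the worktop. Origin on the worktop, z up, x level along the lying spindle toward its tip. A spindle lying home has its origin at (0, 0, 62) mm of this frame, x along x, with about 6 mm of play along x.
- rack: Draining rack, fixed: wooden foot 120 x 100 x 12 mm with a sloping cradle of steel wire in which the plates stand. Origin on the worktop under the middle of the cradle, z up, x level toward the high end. The axis of the cradle and of the plates' holes passes (0, 0, 145) mm and climbs 20 degrees toward +x: direction (0.940, 0, 0.342). The way along it is open at both ends.
- rack_mid (a point): Point of the rack's sloping axis in the middle of the middle slot, 145 mm above the worktop; x up along the sloping axis. Slots 15 mm apart along it. Plates rest on 2 rails 24 mm aside of and 24 mm below the axis, between pairs of 4 mm pins 24 mm aside that reach 12 mm above it, 7.5 mm before and beyond each slot. Open upward square to the axis: a lift of 45 mm that way clears the pins.
- plate_low: Steel mincer plate with 6 large holes, standing in the lowest slot of the rack: disc 62 mm in diameter, 8 mm thick, round centre hole 12 mm in diameter, about 60 g (varies). Origin at its centre, x along the axis of the centre hole, toward the high end of the rack at the start. It stands loose, with 3 mm of play along the axis, and may lean a few degrees.
- plate_mid: Steel mincer plate with two rings of medium holes, standing in the middle slot of the rack: disc 62 mm in diameter, 8 mm thick, round centre hole 12 mm in diameter, about 60 g (varies). Origin at its centre, x along the axis of the centre hole, toward the high end of the rack at the start. It stands loose, with 3 mm of play along the axis, and may lean a few degrees.
- plate_high: Steel mincer plate with three rings of fine holes, standing in the highest slot of the rack: disc 62 mm in diameter, 8 mm thick, round centre hole 12 mm in diameter, about 60 g (varies). Origin at its centre, x along the axis of the centre hole, toward the high end of the rack at the start. It stands loose, with 3 mm of play along the axis, and may lean a few degrees.
- kitchen_timer: Round kitchen timer, 66 mm wide, 46 mm high; origin under its centre. A bystander.
- matchbox: Small cardboard matchbox, 36 x 56 x 16 mm; origin under its centre. A bystander.
- scourer: Ball of steel wool, 51 mm wide, 30 mm high; origin under its centre. A bystander.

How it is judged (in metres and radians):
On the way, in this order (a step that is already met when the one before it is completed fails the run):
1. all three plates, still standing in the rack, are threaded on the spindle and its collar bears on the nearest one (at least 1 N, plate centre within 9 mm of the collar's face) (x of plate_low in the frame of spindle between 0.001 and 0.085 m and y of plate_low in the frame of spindle between -0.005 and 0.005 m and z of plate_low in the frame of spindle between -0.005 and 0.005 m and x of plate_mid in the frame of spindle between 0.001 and 0.085 m and y of plate_mid in the frame of spindle between -0.005 and 0.005 m and z of plate_mid in the frame of spindle between -0.005 and 0.005 m and x of plate_high in the frame of spindle between 0.001 and 0.085 m and y of plate_high in the frame of spindle between -0.005 and 0.005 m and z of plate_high in the frame of spindle between -0.005 and 0.005 m and ((x of plate_low in the frame of spindle below 0.009 m and contact force between spindle and plate_low above 1 N) or (x of plate_mid in the frame of spindle below 0.009 m and contact force between spindle and plate_mid above 1 N) or (x of plate_high in the frame of spindle below 0.009 m and contact force between spindle and plate_high above 1 N)) and distance of each of plate_low, plate_mid, plate_high from where it was at the start of the episode below 0.012 m), for 0.05 s.
2. all three plates hang on the spindle together, clear above the rack (centres at least 175 mm above the worktop) (x of plate_low in the frame of spindle between 0.001 and 0.085 m and y of plate_low in the frame of spindle between -0.005 and 0.005 m and z of plate_low in the frame of spindle between -0.005 and 0.005 m and x of plate_mid in the frame of spindle between 0.001 and 0.085 m and y of plate_mid in the frame of spindle between -0.005 and 0.005 m and z of plate_mid in the frame of spindle between -0.005 and 0.005 m and x of plate_high in the frame of spindle between 0.001 and 0.085 m and y of plate_high in the frame of spindle between -0.005 and 0.005 m and z of plate_high in the frame of spindle between -0.005 and 0.005 m and height (world z) of each of plate_low, plate_mid, plate_high above 0.175 m), for 0.2 s.
At the end, for the whole second after the job is handed in: The spindle lies at rest in both forks as at the start (within 10 mm along the stand, 5 mm across and in height, 0.08 rad), with all three plates at rest on its rod between collar and tip-side fork (centres 1 to 85 mm from the collar, within 5 mm of the axis) (x of plate_low in the frame of spindle between 0.001 and 0.085 m and y of plate_low in the frame of spindle between -0.005 and 0.005 m and z of plate_low in the frame of spindle between -0.005 and 0.005 m and x of plate_mid in the frame of spindle between 0.001 and 0.085 m and y of plate_mid in the frame of spindle between -0.005 and 0.005 m and z of plate_mid in the frame of spindle between -0.005 and 0.005 m and x of plate_high in the frame of spindle between 0.001 and 0.085 m and y of plate_high in the frame of spindle between -0.005 and 0.005 m and z of plate_high in the frame of spindle between -0.005 and 0.005 m and x of spindle in the frame of stand between -0.01 and 0.01 m and y of spindle in the frame of stand between -0.005 and 0.005 m and z of spindle in the frame of stand between 0.057 and 0.067 m and angle between the x axis of spindle and the x axis of stand, either way round below 0.08 rad and horizontal distance between spindle and stand below 0.012 m and linear speed of spindle below 0.02 m/s and linear speed of each of plate_low, plate_mid, plate_high below 0.03 m/s); the robot touches nothing.
It fails at once if a plate is dropped (centre below 20 mm) (height (world z) of any of plate_low, plate_mid, plate_high below 0.02 m).
It fails at once if the spindle shoves a plate with more than 25 N (contact force between spindle and plate_low above 25 N or contact force between spindle and plate_mid above 25 N or contact force between spindle and plate_high above 25 N).
It fails at once if the timer, matchbox or scourer is moved by more than 30 mm (distance of any of kitchen_timer, matchbox, scourer from where it was at the start of the episode above 0.03 m).
It also fails if it takes over 61 s, if anything falls off the work surface, if the arm or the gripper's body presses on something with over 40 N, if the wrist force passes 120 N, or if a joint passes its speed limit or range.

## Working session

There is one attempt and no reset: what is moved stays moved. The work goes in short steps, Python scripts to look and compute and a tool call to move; the robot and the scene stay as the last step left them, time stands still between calls to the robot, and variables do not carry over. Pictures are saved under pics/ and viewed, at most 10 in all, crops included, and the job is handed in when it is done.

Besides the shell and the picture viewer there is one more tool, called after ">>>" as a command line: name --argument value ..., lists and objects as JSON in quotes. apply_moves: Moves the arm, as the interface text tells. Its arguments: {"type":"object","properties":{"steps":{"type":"array","items":{"type":"array","items":{"type":"array","items":{"type":"number"}}}}},"required":["steps"]}

```bash
mkdir -p pics; cat > h.py <<'E'
import numpy as np, cv2
from rig import bot
def cap(n,f):
    im=np.array(bot.capture(n)); cv2.imwrite('pics/'+f,im); return im
def ray(n,uv):
    c=bot.camera_model(n);K=np.array(c['intrinsics']);R=np.array(c['R']);t=np.array(c['t'])
    p=np.atleast_2d(np.array(uv,float)).reshape(-1,1,2)
    q=cv2.undistortPoints(p,K,np.array([c['k1'],0,0,0.]),None,None).reshape(-1,2)
    d=np.c_[q,np.ones(len(q))]@R; return -R.T@t,d/np.linalg.norm(d,axis=1)[:,None]
def onz(n,uv,z):
    o,d=ray(n,uv); return o+d*((z-o[2])/d[:,2])[:,None]
def tri(uvs,uvt):
    o1,d1=ray('side',uvs);o2,d2=ray('top',uvt);out=[]
    for a,b in zip(d1,d2):
        s=np.linalg.lstsq(np.c_[a,-b],o2-o1,rcond=None)[0]
        p,q=o1+s[0]*a,o2+s[1]*b; out.append(np.r_[(p+q)/2,np.linalg.norm(p-q)])
    return np.array(out)
def proj(n,X):
    c=bot.camera_model(n);R=np.array(c['R'])
    return cv2.projectPoints(np.atleast_2d(np.array(X,float)),cv2.Rodrigues(R)[0],np.array(c['t'],float),np.array(c['intrinsics'],float),np.array([c['k1'],0,0,0.]))[0].reshape(-1,2)
E
python3 - <<'E'
from h import *
np.set_printoptions(precision=4,suppress=True)
cap('side','s0.png');cap('top','t0.png')
for n in('side','top'):
    c=bot.camera_model(n);R=np.array(c['R']);print(n,c['k1'],np.array(c['intrinsics']).tolist(),-R.T@np.array(c['t']),R)
print(bot.read_state())
E
```

```text
side -0.02139054593752868 [[379.4665057995453, 0.0, 325.0768755239459], [0.0, 379.4665057995453, 205.65178653946836], [0.0, 0.0, 1.0]] [0.1665 0.563  0.8613] [[-0.8693 -0.4942 -0.0084]
 [-0.3299  0.5927 -0.7348]
 [ 0.3681 -0.636  -0.6783]]
top 0.02505261431735027 [[502.3993419882657, 0.0, 321.9510884024794], [0.0, 502.3993419882657, 200.9011801012536], [0.0, 0.0, 1.0]] [ 0.4857 -0.1205  1.6875] [[-0.003  -1.      0.0055]
 [-0.9988  0.0028 -0.049 ]
 [ 0.049  -0.0056 -0.9988]]
{'time_s': 0.1, 'joint_positions': array([-78.7527,  30.2732,  82.1496,   0.0009,  67.6884, -10.2287]), 'qvel': array([ 0.0194, -0.0636, -0.2119,  0.0776, -0.0366,  0.0692]), 'tau': array([ -0.    , -44.0985, -17.7151,   0.0634,   0.0534,  -0.0001]), 'position': array([ 0.2287, -0.581 ,  0.2327]), 'tcp_rot': array([[ 0.9306,  0.3661, -0.0004],
       [ 0.3661, -0.9306,  0.0019],
       [ 0.0004, -0.0019, -1.    ]]), 'force': array([ 0.1303, -0.2291, -0.1711]), 'moment': array([ 0.043 , -0.0271, -0.0362]), 'grasp_force': 0.0, 'opening': 0.9963491995707446}
```

View pics/s0.png

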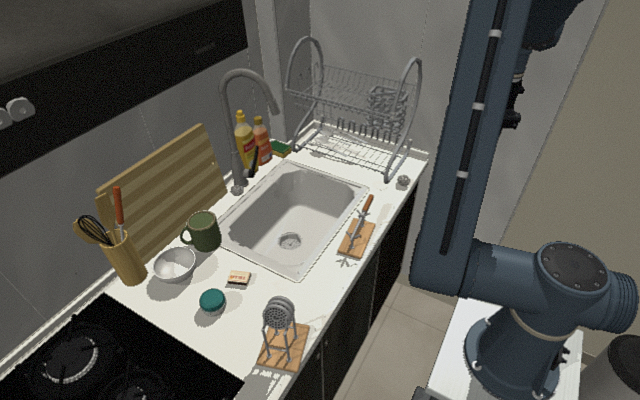

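View pics/t0.png

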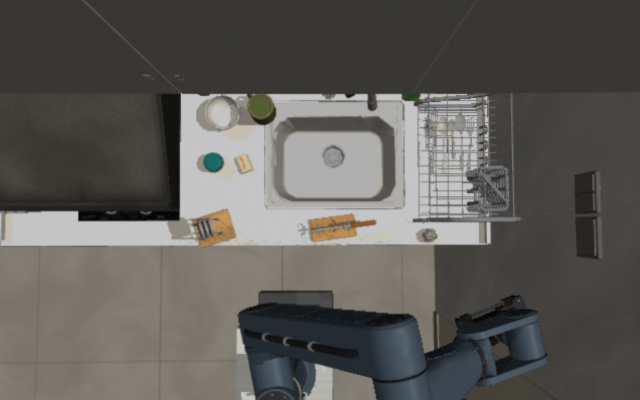

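The side view shows the rack at about (283,330) with its plates, and the stand at (357,230) with the orange handle. In the top view the rack is at (213,228) and the stand at (333,227), with the handle pointing right (−y). The timer is at (213,161), the matchbox at (243,163) and the scourer at (428,236). Next I'll enlarge crops of the rack and stand.

```bash
python3 - <<'E'
from h import *
s=cv2.imread('pics/s0.png');t=cv2.imread('pics/t0.png')
def z(im,x,y,w,h,k):return cv2.resize(im[y:y+h,x:x+w],None,fx=k,fy=k,interpolation=cv2.INTER_CUBIC)
# each panel 400x300
a=z(s,240,285,80,90,5)[:300,:400]; 
A=z(s,248,290,80,60,5);B=z(s,325,185,80,60,5)+0;B=z(s,325,190,80,80,5)[:300]
C=z(t,180,200,80,60,5);D=z(t,300,200,80,60,5)
cv2.imwrite('pics/m1.png',np.vstack([np.hstack([A,B]),np.hstack([C,D])]))
np.set_printoptions(precision=3,suppress=True)
print(onz('top',[(213,228),(302,230),(376,222),(213,161),(243,163),(428,236)],0.06))
E
```

```text
[[ 0.479  0.222  0.06 ]
 [ 0.472 -0.065  0.06 ]
 [ 0.497 -0.304  0.06 ]
 [ 0.696  0.224  0.06 ]
 [ 0.69   0.127  0.06 ]
 [ 0.451 -0.472  0.06 ]]
```

View pics/m1.png

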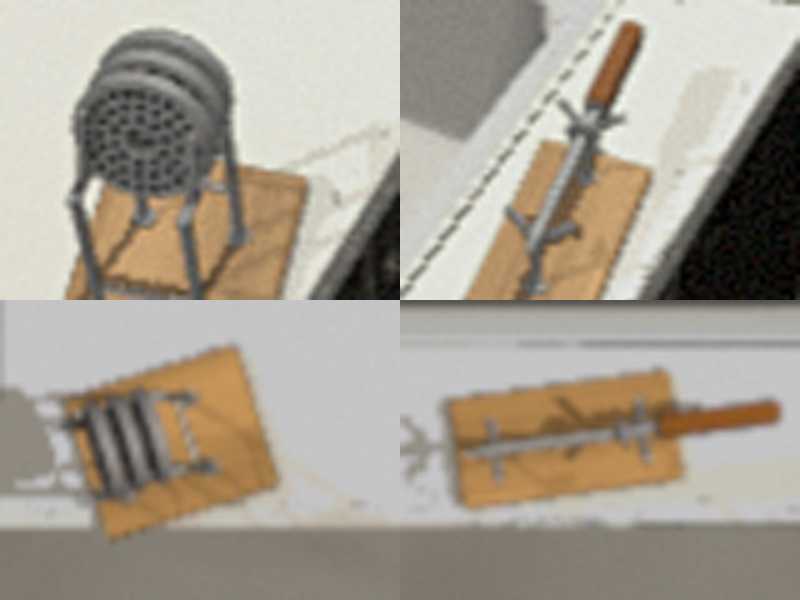

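The montage shows the fine-holed (high) plate facing the side camera. So the high end of the rack points to about +y and the low side faces the stand, and the spindle's tip also points to about +y. Next: the foot rectangles and the handle, from masks in both views.

```bash
cat > m.py <<'E'
from h import *
np.set_printoptions(precision=4,suppress=True)
def masks(im):
    h=cv2.cvtColor(im,cv2.COLOR_BGR2HSV)
    H,S,V=[h[...,i].astype(int) for i in range(3)]
    hand=(H<14)&(S>150)&(V>70)
    foot=(H>=8)&(H<25)&(S>90)&(V>110)&~hand
    return hand.astype(np.uint8),foot.astype(np.uint8)
def box(m,x0,y0,x1,y1):
    o=np.zeros_like(m);o[y0:y1,x0:x1]=m[y0:y1,x0:x1];return o
def biggest(m):
    c=cv2.findContours(m,cv2.RETR_EXTERNAL,cv2.CHAIN_APPROX_NONE)[0]
    return max(c,key=cv2.contourArea)
win={'side':{'rack':(250,315,315,375),'stand':(330,210,380,265),'hand':(355,190,378,225)},
     'top':{'rack':(185,200,245,255),'stand':(305,205,365,245),'hand':(345,210,385,240)}}
if __name__=='__main__':
  for n,f in(('side','s0.png'),('top','t0.png')):
    im=cv2.imread('pics/'+f);hm,fm=masks(im)
    for k in('rack','stand'):
        mm=box(fm,*win[n][k]); 
        ys,xs=np.nonzero(cv2.morphologyEx(mm,cv2.MORPH_OPEN,np.ones((2,2))))
        hull=cv2.convexHull(np.c_[xs,ys].astype(np.float32)).reshape(-1,2)
        P=onz(n,hull,0.012)[:,:2]
        r=cv2.minAreaRect((P*1000).astype(np.float32));b=cv2.boxPoints(r)
        print(n,k,len(xs),'rect c,size,ang',np.array(r[0]),np.array(r[1]),r[2]);print(b)
    mm=box(hm,*win[n]['hand']);ys,xs=np.nonzero(mm);p=np.c_[xs,ys].astype(float)
    c=p.mean(0);u=np.linalg.svd(p-c)[2][0];s=(p-c)@u
    print(n,'handle',len(xs),c,u,s.min(),s.max(),onz(n,[c,c+u*s.min(),c+u*s.max()],0.062))
E
python3 m.py
```

```text
side rack 1356 rect c,size,ang [471.5207 236.4514] [ 97.307 117.775] 17.924171447753906
[[407.1055 277.5072]
 [443.3517 165.4485]
 [535.9359 195.3955]
 [499.6897 307.4543]]
side stand 664 rect c,size,ang [ 470.2761 -155.442 ] [ 70.7932 149.6389] 7.54060173034668
[[ 425.3671  -85.9147]
 [ 445.004  -234.2595]
 [ 515.1851 -224.9694]
 [ 495.5481  -76.6246]]
side handle 29 [367.4138 203.2414] [-0.4359  0.9   ] -8.08043624493161 6.670824430272137 [[ 0.4903 -0.2604  0.062 ]
 [ 0.495  -0.2971  0.062 ]
 [ 0.4865 -0.2311  0.062 ]]
top rack 678 rect c,size,ang [475.4502 226.0368] [ 96.881 119.436] 18.268346786499023
[[410.7315 267.5604]
 [448.1708 154.1441]
 [540.1688 184.5132]
 [502.7295 297.9294]]
top stand 808 rect c,size,ang [ 477.8924 -184.5933] [ 71.6036 178.7884] 7.421306133270264
[[ 430.844  -100.5723]
 [ 453.9371 -277.863 ]
 [ 524.9409 -268.6144]
 [ 501.8478  -91.3236]]
top handle 8 [364.875 222.75 ] [-0.9922  0.1248] -6.2955229367025 8.836806848734714 [[ 0.4944 -0.2682  0.062 ]
 [ 0.4968 -0.2884  0.062 ]
 [ 0.4909 -0.2398  0.062 ]]
```

```bash
python3 - <<'E'
from h import *
from m import masks,box,win
np.set_printoptions(precision=4,suppress=True)
S=np.array([(309.6,326),(354.6,218.6),(375.4,223)])-.4
T=np.array([(235.4,237.4),(354,214),(357,235)])-.4
print('tri',tri(S,T)*1000)
print(onz('side',S,.012)*1000,onz('top',T,.012)*1000)
# handle tail end: side crop (630-400,22), top crop (778-400,410-300); front end (598-400,105), (665-400,422-300)
S=np.array([(325+230/5,190+25/5),(325+197/5,190+103/5)])-.4
T=np.array([(300+378/5,200+110/5),(300+262/5,200+122/5)])-.4
print('handle',tri(S,T)*1000)
for n,f in(('side','s0.png'),('top','t0.png')):
    im=cv2.imread('pics/'+f);h=cv2.cvtColor(im,cv2.COLOR_BGR2HSV)
    y,x=(203,367) if n=='side' else (222,365)
    print(n,[h[y,x+i].tolist() for i in range(-6,10)])
E
```

```text
tri [[ 448.7114  160.6593    4.2857    0.4321]
 [ 523.7538 -236.8901    0.7048    3.8201]
 [ 454.1954 -245.6701    6.9342    2.2032]]
[[ 446.3629  164.3786   12.    ]
 [ 517.3529 -227.1791   12.    ]
 [ 451.4923 -241.3321   12.    ]] [[ 448.6933  159.2647   12.    ]
 [ 525.2276 -235.3286   12.    ]
 [ 455.3081 -244.8772   12.    ]]
handle [[ 498.092  -301.4075   63.2283    0.2507]
 [ 488.5821 -227.4428   60.213     4.0718]]
side [[41, 9, 230], [41, 9, 231], [43, 8, 232], [30, 16, 201], [15, 86, 151], [13, 159, 141], [14, 142, 151], [13, 148, 140], [13, 152, 116], [14, 83, 95], [30, 19, 176], [38, 13, 234], [43, 10, 233], [40, 10, 226], [37, 10, 228], [38, 9, 226]]
top [[12, 124, 125], [13, 122, 136], [13, 119, 141], [13, 142, 140], [12, 155, 140], [13, 164, 140], [14, 169, 139], [14, 178, 139], [14, 183, 141], [14, 183, 142], [14, 191, 143], [14, 193, 144], [14, 190, 145], [14, 193, 144], [14, 190, 145], [14, 182, 144]]
```

The handle triangulates to (0.493,−0.264), z≈0.062, with yaw 7.4° off +y. The length and height agree with the given sizes. Now I'll work out the approach.

```bash
cat > c.py <<'E'
import json,sys,os,numpy as np
from scipy.spatial.transform import Rotation as Ro
np.set_printoptions(precision=4,suppress=True)
def down(yaw,tilt=0):  # tool x horizontal heading yaw, raised by tilt
    a,b=np.radians([yaw,tilt]);h=np.array([np.cos(a),np.sin(a),0]);k=np.array([0,0,1.])
    x=h*np.cos(b)+k*np.sin(b);z=h*np.sin(b)-k*np.cos(b);return np.c_[x,np.cross(z,x),z]
def load():
    if os.path.exists('cmd.json'):
        j=json.load(open('cmd.json'));return np.array(j[0]),np.array(j[1])
    return np.array([.229,-.582,.234]),down(21.474)
def row(p,R):
    p0,R0=load();return np.r_[R0.T@(np.array(p)-p0)*100,np.degrees(Ro.from_matrix(R0.T@R).as_rotvec())]
def commit(r):
    p,R=load();p=p+R@np.array(r[:3])/100;R=R@Ro.from_rotvec(np.radians(r[3:6])).as_matrix()
    json.dump([p.tolist(),R.tolist()],open('cmd.json','w'));return p,R
E
python3 - <<'E'
from c import *
print(row([.4935,-.264,.18],down(97.4)))
E
```

```text
[ 36.2553 -19.9098   5.4      0.       0.     -75.926 ]
```

>>> apply_moves --steps '[[[3.6,-2,0,0,0,-7.5,1],[7.2,-4,0,0,0,-15,1],[10.8,-6,0,0,0,-22.5,1],[14.4,-8,0,0,0,-30,1],[18,-10,0,0,0,-37.5,1],[21.6,-12,1,0,0,-45,1],[25.2,-14,2,0,0,-52.5,1],[28.8,-16,3,0,0,-60,1],[32.4,-18,4,0,0,-67.5,1],[36.3,-19.9,5.4,0,0,-75.9,1],[36.3,-19.9,5.4,0,0,-75.9,1],[36.3,-19.9,5.4,0,0,-75.9,1]]]'

```text
time_s: 1.6
position: [0.4935, -0.2637, 0.1794]
tcp_rot: [[-0.128, 0.992, -0.001], [0.992, 0.128, -0.0], [-0.0, -0.001, -1.0]]
force: [-0.1, -0.2, -0.2]
opening: 1.001
grasp_force: 0.0
```

>>> apply_moves --steps '[[[0,0,3,0,0,0,1],[0,0,6,0,0,0,1],[0,0,8.5,0,0,0,1],[0,0,10.5,0,0,0,1],[0,0,12.5,0,0,0,1],[0,0,12.5,0,0,0,1],[0,0,12.5,0,0,0,1]]]'

```text
time_s: 2.48
position: [0.4938, -0.2647, 0.0553]
tcp_rot: [[-0.127, 0.992, 0.001], [0.992, 0.127, -0.001], [-0.001, 0.001, -1.0]]
force: [0.2, 0.2, -0.4]
opening: 0.994
grasp_force: 0.0
```

```bash
python3 - <<'E'
from h import *
from c import *
commit([36.3,-19.9,5.4,0,0,-75.9]);print(commit([0,0,12.5,0,0,0])[0],bot.read_state()['position'],bot.read_state()['force'])
s=cap('side','s1.png');t=cap('top','t1.png')
def z(im,x,y,w,h,k):return cv2.resize(im[y:y+h,x:x+w],None,fx=k,fy=k,interpolation=cv2.INTER_CUBIC)
cv2.imwrite('pics/m2.png',np.hstack([z(s,320,140,80,110,5),z(t,310,180,80,110,5)]))
g=np.array([.4935,-.264,.062]);d=np.array([-.129,.992,0])
print(proj('side',[g-.04*d,g+.04*d,g+.064*d,g+.166*d]),proj('top',[g-.04*d,g+.04*d,g+.166*d]))
E
```

```text
[ 0.494  -0.2639  0.055 ] [ 0.4938 -0.2647  0.0553] [ 0.2499  0.1946 -0.4429]
[[370.7457 194.4273]
 [363.0026 210.3794]
 [360.5355 215.4604]
 [349.2133 238.7685]] [[375.8435 221.3895]
 [351.3238 224.6544]
 [312.6636 229.809 ]]
```

View pics/m2.png

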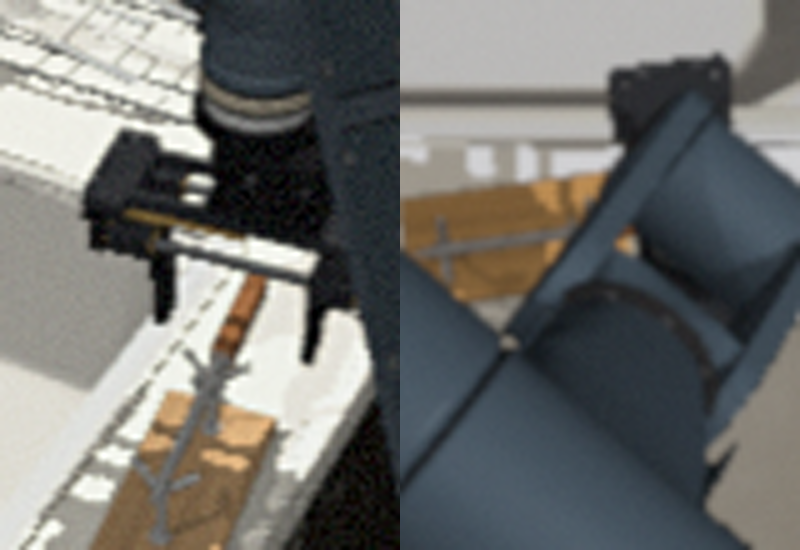

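The fingers straddle the handle: tips at side pixels (352,204) and (382,212), handle in the middle. Closing.

>>> apply_moves --steps '[[[0,0,0,0,0,0,0],[0,0,0,0,0,0,-0.3],[0,0,0,0,0,0,-0.5],[0,0,0,0,0,0,-0.6],[0,0,0,0,0,0,-0.7],[0,0,0,0,0,0,-0.8],[0,0,0,0,0,0,-1],[0,0,0,0,0,0,-1],[0,0,0,0,0,0,-1]]]'

```text
time_s: 3.7
position: [0.4929, -0.2633, 0.0545]
tcp_rot: [[-0.129, 0.992, -0.002], [0.992, 0.129, 0.001], [0.001, -0.002, -1.0]]
force: [-3.4, -1.2, 2.0]
opening: 0.179
grasp_force: 29.9
```

Gripped at opening 0.179, which is 16 mm. I'll lift, and check the rack estimate by projecting it onto the first pictures.

>>> apply_moves --steps '[[[0,0,-1,0,0,0,-1],[0,0,-3,0,0,0,-1],[0,0,-6,0,0,0,-1],[0,0,-10,0,0,0,-1],[0,0,-13.5,0,0,0,-1],[0,0,-13.5,0,0,0,-1]]]'

```text
time_s: 4.45
position: [0.4959, -0.2648, 0.1929]
tcp_rot: [[-0.128, 0.992, 0.007], [0.992, 0.128, -0.005], [-0.006, 0.006, -1.0]]
force: [-0.0, -0.4, -1.4]
opening: 0.183
grasp_force: 29.9
```

```bash
python3 - <<'E'
from h import *
from c import *
print(commit([0,0,-13.5,0,0,0])[0])
C=np.array([.475,.2295]);a=np.radians(108.1)
h=np.array([np.cos(a),np.sin(a),0]);k=np.array([0,0,1.]);A=h*np.cos(np.radians(20))+k*np.sin(np.radians(20))
L=np.cross(k,h);U=np.cross(A,L);O=np.r_[C,.145]
th=np.linspace(0,2*np.pi,41)
ims=[]
for n,f,(x,y,w,hh) in(('side','s0.png',(245,280,80,100)),('top','t0.png',(175,195,80,100))):
    im=cv2.imread('pics/'+f);kf=5;im=cv2.resize(im[y:y+hh,x:x+w],None,fx=kf,fy=kf,interpolation=cv2.INTER_CUBIC)
    def P(X):return ((proj(n,X)-[x,y]+.5)*kf-.5)
    def poly(X,c,cl=True):cv2.polylines(im,[np.round(P(X)*16).astype(np.int32)],cl,c,1,cv2.LINE_AA,4)
    for s in(.019,-.019):poly([O+A*s+.031*(np.cos(q)*L+np.sin(q)*U) for q in th],(0,0,255) if s>0 else (255,0,0))
    poly([O+A*.019+.006*(np.cos(q)*L+np.sin(q)*U) for q in th],(0,255,255))
    poly([np.r_[C,.012]+h*sx*.06+L*sy*.05 for sx,sy in((1,1),(1,-1),(-1,-1),(-1,1))],(0,160,0))
    poly([O-A*.08,O+A*.08],(255,0,255),False)
    ims.append(im)
cv2.imwrite('pics/m3.png',np.hstack(ims))
E
```

```text
[ 0.494  -0.2639  0.19  ]
```

View pics/m3.png

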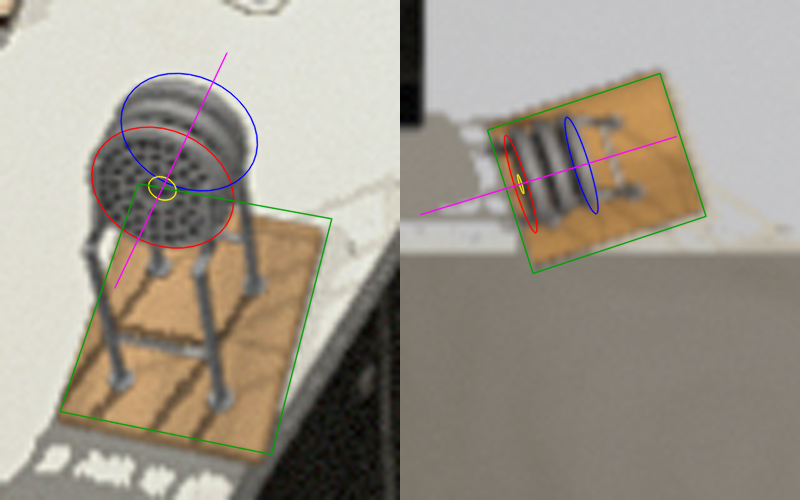

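The overlay fits the plates to about 1 px in the side view (front rim centre about (162,188), hole at (157,185)). It also fits the foot in the top view, so the rack is good to 2–3 mm. Next is a pre-thread pose on the axis, with the tip 40 mm short of the low plate.

```bash
cat > g.py <<'E'
from c import *
C=np.array([.475,.2295]);YAW=108.1
R=down(YAW,20);A=R[:,0];O=np.r_[C,.145]
def tcp(s,lift=0,R=R):  # spindle origin at axis position s (m)
    return O+A*(s-.064)+R[:,2]*(.0078-lift)
E
python3 - <<'E'
from g import *
for s,l in((-.162,.08),(-.162,0)): print(tcp(s,l),row(tcp(s,l),R))
E
```

```text
[0.5487 0.0042 0.1355] [ 25.8856   8.8654   5.4451   1.872   19.9413 -10.6167]
[0.5401 0.0302 0.0604] [ 28.574    8.3562  12.9626   1.872   19.9413 -10.6167]
```

>>> apply_moves --steps '[[[3,1,0,0.2,2,-1.1,-1],[6,2,0.6,0.4,4,-2.1,-1],[9,3,1.2,0.6,6,-3.2,-1],[12,4,1.8,0.8,8,-4.2,-1],[15,5,2.6,1,10.5,-5.3,-1],[18,6,3.4,1.2,13,-6.6,-1],[21,7,4.2,1.5,15.5,-8.1,-1],[23.5,8,5,1.7,18,-9.4,-1],[25.9,8.9,5.4,1.9,19.9,-10.6,-1],[27.2,8.6,9.2,1.9,19.9,-10.6,-1],[28.6,8.4,13,1.9,19.9,-10.6,-1],[28.6,8.4,13,1.9,19.9,-10.6,-1],[28.6,8.4,13,1.9,19.9,-10.6,-1]]]'

```text
time_s: 6.08
position: [0.5413, 0.0306, 0.0601]
tcp_rot: [[-0.292, 0.951, -0.105], [0.894, 0.31, 0.324], [0.341, 0.001, -0.94]]
force: [-0.0, -0.1, -1.0]
opening: 0.183
grasp_force: 30.0
```

```bash
python3 - <<'E'
from h import *
from g import *
print(commit([28.6, 8.4, 13, 1.9, 19.9, -10.6])[0]); st=bot.read_state();print(st['position'],st['tcp_rot'],R,st['force'])
p=st['position'];Q=st['tcp_rot'];sp=p+.064*Q[:,0]-.0078*Q[:,2]
s=cap('side','s2.png');t=cap('top','t2.png');ims=[]
for n,im,(x,y,w,hh) in(('side',s,(250,250,100,110)),('top',t,(190,190,100,110))):
    kf=4;im=cv2.resize(im[y:y+hh,x:x+w],None,fx=kf,fy=kf,interpolation=cv2.INTER_CUBIC)
    print(n,'origin/tip pred crop',((proj(n,[sp,sp+.102*Q[:,0],O-.019*A,O+.019*A])-[x,y]+.5)*kf-.5))
    ims.append(im)
cv2.imwrite('pics/m4.png',np.hstack(ims))
E
```

```text
[0.5406 0.0305 0.06  ]
[0.5413 0.0306 0.0601] [[-0.292   0.9506 -0.1052]
 [ 0.8937  0.3104  0.3241]
 [ 0.3407  0.0006 -0.9402]] [[-0.2919  0.9505 -0.1063]
 [ 0.8932  0.3107  0.3251]
 [ 0.342   0.     -0.9397]] [-0.0237 -0.12   -1.0375]
side origin/tip pred crop [[194.8381  87.2823]
 [149.4602 182.224 ]
 [130.543  225.8616]
 [109.3779 270.2544]]
top origin/tip pred crop [[259.1485  97.0634]
 [135.4897 134.7913]
 [ 84.5851 151.9327]
 [ 35.9896 166.7728]]
```

View pics/m4.png

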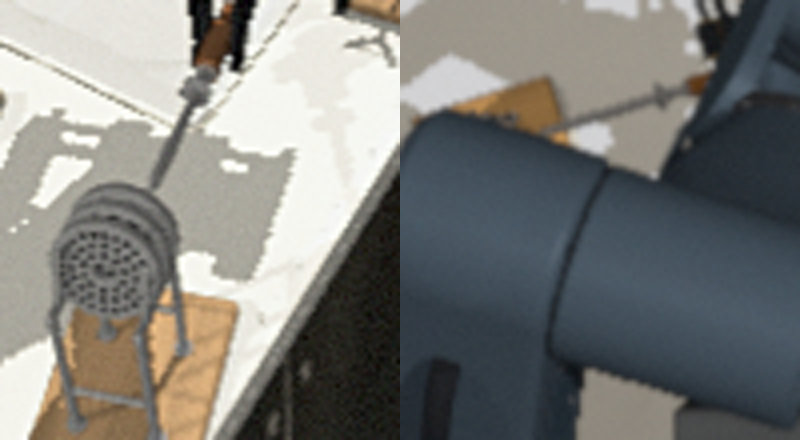

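In the side view the spindle collar is at crop (195,88) and the tip at (153,187). The high plate's hole is at crop (105,270), about 1 px left of my predicted axis. I'll measure the rod line and the hole to sub-pixel.

```bash
python3 - <<'E'
from h import *
from g import *
st=bot.read_state();p=st['position'];Q=st['tcp_rot'];sp=p+.064*Q[:,0]-.0078*Q[:,2]
g=cv2.cvtColor(cv2.imread('pics/s2.png'),cv2.COLOR_BGR2GRAY).astype(float)
def prof(n,g,pts,half,perp):
    out=[]
    for s in pts:
        X=sp+s*Q[:,0];u=proj(n,X)[0];u2=proj(n,X+.001*Q[:,0])[0];d=(u2-u)/np.linalg.norm(u2-u);q=np.array([-d[1],d[0]])
        k=np.arange(-half,half+.01,.25);xy=(u+np.outer(k,q)).astype(np.float32)
        v=cv2.remap(g.astype(np.float32),xy[:,:1],xy[:,1:],cv2.INTER_LINEAR).ravel()
        b=np.linspace(np.median(v[:5]),np.median(v[-5:]),len(v));w=np.clip(b-v-15,0,None)
        out.append((s*1000,(w*k).sum()/w.sum(),w.max(),u[0],u[1],q[0],q[1]))
    return np.array(out)
print('side rod: s, offset px (along q)');print(prof('side',g,np.arange(.015,.1,.01),5,0))
gt=cv2.cvtColor(cv2.imread('pics/t2.png'),cv2.COLOR_BGR2GRAY)
print('top rod');print(prof('top',gt,np.arange(.015,.1,.01),4,0))
# plate rim ellipse + centre hole in side s0
im=cv2.imread('pics/s0.png');x,y,w,h=262,300,28,36
print(np.array2string(cv2.cvtColor(im,cv2.COLOR_BGR2GRAY)[311:324,268:284]))
pr=proj('side',[O+.019*A,O-.019*A]);print(pr,proj('top',[O+.019*A,O-.019*A]))
# top s0: plate lateral extents: dark, low-saturation mask
hsv=cv2.cvtColor(cv2.imread('pics/t0.png'),cv2.COLOR_BGR2HSV)
m=((hsv[...,1]<60)&(hsv[...,2]<150)).astype(int)[215:246,192:222]
for r in m: print(''.join('#' if v else '.' for v in r))
E
```

```text
side rod: s, offset px (along q)
[[ 15.      -0.759  107.0269 296.6889 274.2399  -0.9022  -0.4314]
 [ 25.      -1.1985 119.382  295.6433 276.4263  -0.9021  -0.4314]
 [ 35.      -1.1651 103.073  294.5775 278.6551  -0.9021  -0.4314]
 [ 45.      -1.2637  91.3531 293.4908 280.9274  -0.9021  -0.4314]
 [ 55.      -1.486   93.7434 292.3826 283.2447  -0.9021  -0.4314]
 [ 65.      -1.1488  76.9296 291.2523 285.6081  -0.9021  -0.4314]
 [ 75.      -1.2959  64.2123 290.0993 288.0192  -0.9021  -0.4314]
 [ 85.      -1.3688  64.8289 288.9228 290.4792  -0.9021  -0.4314]
 [ 95.      -1.2983  57.2613 287.7222 292.9898  -0.9021  -0.4314]]
top rod
[[ 15.      -0.1249  36.3613 250.085  215.0521  -0.2919  -0.9565]
 [ 25.      -0.1372  38.7295 247.0967 215.964   -0.2919  -0.9565]
 [ 35.      -0.2801  36.3584 244.0945 216.8802  -0.2919  -0.9565]
 [ 45.      -0.3462  46.5628 241.0782 217.8007  -0.2919  -0.9565]
 [ 55.       0.1219  64.8228 238.0477 218.7255  -0.2919  -0.9565]
 [ 65.       0.2104  63.2601 235.0029 219.6546  -0.2919  -0.9565]
 [ 75.       0.1592  47.6777 231.9438 220.5881  -0.2919  -0.9565]
 [
[... 1419 characters left out ...]
..........
.##...#############...........
..#...########.#####..........
.......##.##########..........
.......##.#####.####..........
...#...###.####.#####.........
...#....##.###########........
...#....##############.....#.#
..###...######################
....#....################....#
.........#############........
.....#...########.............
#....#...#######..............
#######.#######...............
...#######..###...............
.....##.......................
..............................
.......#......................
.......#......................
.......#......................
......##............#.........<stdin>:12: RuntimeWarning: invalid value encountered in scalar divide
```

The rod line is parallel to the predicted axis. The side view has a common bias of about 1.2 px. Relative to the rod, the plates sit about 3 mm further to +x, and the top mask agrees (about 1 px). I'll shift the rack estimate by 3 mm across and advance to just before the low plate.

```bash
sed -i 's/C=np.array.*;Y/C=np.array([.4778,.2304]);Y/' g.py; python3 - <<'E'
from g import *
for s in (-.162,-.13,-.06,-.021): print(s,row(tcp(s)+np.array([-.0004,0,.0]),R))
E
```

```text
-0.162 [ 0.0068  0.2082 -0.0374 -0.0281  0.0384 -0.0223]
-0.13 [ 3.2068  0.2069 -0.0396 -0.0281  0.0384 -0.0223]
-0.06 [10.2068  0.2042 -0.0443 -0.0281  0.0384 -0.0223]
-0.021 [14.1068  0.2027 -0.0469 -0.0281  0.0384 -0.0223]
```

>>> apply_moves --steps '[[[1,0.2,-0.04,0,0,0,-1],[2.2,0.2,-0.04,0,0,0,-1],[3.2,0.2,-0.04,0,0,0,-1],[3.6,0.2,-0.04,0,0,0,-1],[4.0,0.2,-0.04,0,0,0,-1],[4.2,0.2,-0.04,0,0,0,-1],[4.4,0.2,-0.04,0,0,0,-1],[4.4,0.2,-0.04,0,0,0,-1]]]'

```text
time_s: 7.18
position: [0.5295, 0.0707, 0.0749]
tcp_rot: [[-0.292, 0.951, -0.107], [0.894, 0.31, 0.324], [0.341, -0.001, -0.94]]
force: [0.1, 0.1, -1.6]
opening: 0.18
grasp_force: 30.0
```

>>> apply_moves --steps '[[[0.2,0,0,0,0,0,-1],[0.4,0,0,0,0,0,-1],[0.6,0,0,0,0,0,-1],[0.8,0,0,0,0,0,-1],[0.8,0,0,0,0,0,-1]]]'

```text
time_s: 7.8
position: [0.5272, 0.0781, 0.0778]
tcp_rot: [[-0.292, 0.951, -0.106], [0.893, 0.31, 0.325], [0.342, -0.0, -0.94]]
force: [-0.2, 0.8, -0.6]
opening: 0.178
grasp_force: 30.0
```

```bash
python3 - <<'E'
from h import *
from g import *
commit([4.4,.2,-.04,0,0,0]);print(commit([.8,0,0,0,0,0])[0]);st=bot.read_state();print(st['position'],st['force'],st['moment'])
s=cap('side','s3.png');a=cv2.imread('pics/s0.png');d=cv2.absdiff(s,a)
k=lambda im:cv2.resize(im[285:360,250:330],None,fx=5,fy=5,interpolation=cv2.INTER_CUBIC)
cv2.imwrite('pics/m5.png',np.hstack([k(a),k(s)]))
E
```

```text
[0.5273 0.0774 0.0781]
[0.5272 0.0781 0.0778] [-0.1666  0.834  -0.6174] [-0.278  -0.2371 -0.0969]
```

View pics/m5.png

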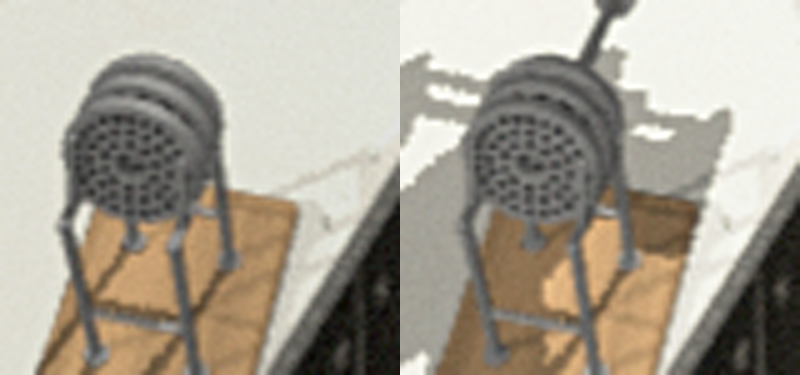

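The plates stand unmoved and the force is small, so the tip is through the low plate. Continuing.

>>> apply_moves --steps '[[[0.2,0,0,0,0,0,-1],[0.4,0,0,0,0,0,-1],[0.6,0,0,0,0,0,-1],[0.8,0,0,0,0,0,-1],[0.8,0,0,0,0,0,-1]]]'

```text
time_s: 8.48
position: [0.5247, 0.0853, 0.0805]
tcp_rot: [[-0.292, 0.951, -0.107], [0.893, 0.311, 0.325], [0.342, -0.001, -0.94]]
force: [0.5, 1.1, -1.0]
opening: 0.181
grasp_force: 30.0
```

>>> apply_moves --steps '[[[0.2,0,0,0,0,0,-1],[0.4,0,0,0,0,0,-1],[0.6,0,0,0,0,0,-1],[0.8,0,0,0,0,0,-1],[1.0,0,0,0,0,0,-1],[1.2,0,0,0,0,0,-1],[1.2,0,0,0,0,0,-1]]]'

```text
time_s: 9.35
position: [0.5213, 0.0959, 0.0846]
tcp_rot: [[-0.292, 0.951, -0.107], [0.893, 0.311, 0.324], [0.341, -0.001, -0.94]]
force: [1.1, -0.8, -0.8]
opening: 0.177
grasp_force: 30.0
```

>>> apply_moves --steps '[[[0.2,0.05,0,0,0,0,-1],[0.4,0.05,0,0,0,0,-1],[0.6,0.05,0,0,0,0,-1],[0.8,0.05,0,0,0,0,-1],[1.0,0.05,0,0,0,0,-1],[1.2,0.05,0,0,0,0,-1],[1.2,0.05,0,0,0,0,-1]]]'

```text
time_s: 10.22
position: [0.5182, 0.1068, 0.0887]
tcp_rot: [[-0.292, 0.951, -0.107], [0.893, 0.311, 0.324], [0.342, -0.001, -0.94]]
force: [0.2, 0.5, -1.7]
opening: 0.179
grasp_force: 30.0
```

```bash
python3 - <<'E'
from h import *
from g import *
commit([.8,0,0,0,0,0]);commit([1.2,0,0,0,0,0]);print(commit([1.2,.05,0,0,0,0])[0]);st=bot.read_state();print(st['position'],st['tcp_rot'].T@st['force'],st['moment'])
s=cap('side','s4.png')
k=lambda im:cv2.resize(im[275:360,250:330],None,fx=5,fy=5,interpolation=cv2.INTER_CUBIC)
cv2.imwrite('pics/m6.png',k(s))
E
```

```text
[0.5185 0.1062 0.0891]
[0.5182 0.1068 0.0887] [-0.1809  0.3371  1.7783] [-0.2993 -0.1959 -0.0646]
```

View pics/m6.png

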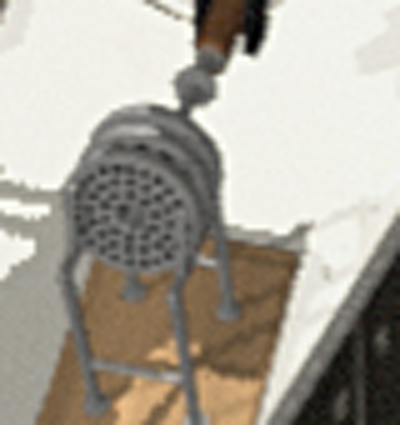

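The high plate's hole at crop (130,212) is now filled by the tip. The collar is about 57 mm short of the low plate and the plates haven't moved. Advancing further.

>>> apply_moves --steps '[[[0.3,0,0,0,0,0,-1],[0.6,0,0,0,0,0,-1],[0.9,0,0,0,0,0,-1],[1.2,0,0,0,0,0,-1],[1.5,0,0,0,0,0,-1],[1.8,0,0,0,0,0,-1],[2.1,0,0,0,0,0,-1],[2.4,0,0,0,0,0,-1],[2.4,0,0,0,0,0,-1]]]'

```text
time_s: 11.4
position: [0.5111, 0.1284, 0.0969]
tcp_rot: [[-0.292, 0.95, -0.107], [0.893, 0.311, 0.325], [0.342, -0.001, -0.94]]
force: [-0.0, 0.0, -1.1]
opening: 0.182
grasp_force: 30.0
```

>>> apply_moves --steps '[[[0.3,0,0,0,0,0,-1],[0.6,0,0,0,0,0,-1],[0.9,0,0,0,0,0,-1],[1.2,0,0,0,0,0,-1],[1.5,0,0,0,0,0,-1],[1.8,0,0,0,0,0,-1],[2.1,0,0,0,0,0,-1],[2.4,0,0,0,0,0,-1],[2.4,0,0,0,0,0,-1]]]'

```text
time_s: 12.52
position: [0.5041, 0.1497, 0.1051]
tcp_rot: [[-0.292, 0.95, -0.107], [0.893, 0.311, 0.324], [0.342, -0.001, -0.94]]
force: [0.1, -0.5, -1.1]
opening: 0.182
grasp_force: 30.0
```

```bash
python3 - <<'E'
from h import *
from g import *
commit([2.4,0,0,0,0,0]);print(commit([2.4,0,0,0,0,0])[0]);st=bot.read_state();print(st['position'],st['tcp_rot'].T@st['force'],st['moment'])
s=cap('side','s5.png')
k=lambda im:cv2.resize(im[275:360,250:330],None,fx=5,fy=5,interpolation=cv2.INTER_CUBIC)
cv2.imwrite('pics/m7.png',k(s))
E
```

```text
[0.5045 0.1491 0.1054]
[0.5041 0.1497 0.1051] [-0.8467 -0.0864  0.8159] [-0.3076 -0.2427 -0.0314]
```

View pics/m7.png

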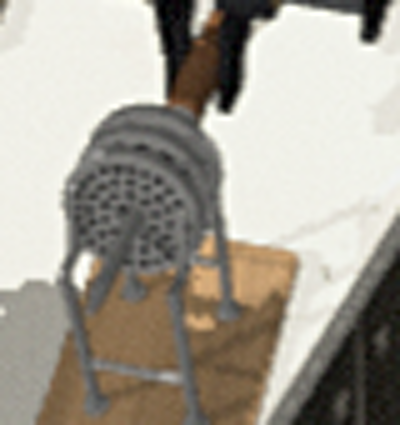

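All three plates are threaded: the rod emerges from the high plate from (130,212) to (95,305). Now a gentle push, 1 mm at a time.

>>> apply_moves --steps '[[[0.1,0,0,0,0,0,-1],[0.2,0,0,0,0,0,-1],[0.3,0,0,0,0,0,-1],[0.4,0,0,0,0,0,-1],[0.5,0,0,0,0,0,-1],[0.6,0,0,0,0,0,-1],[0.6,0,0,0,0,0,-1]]]'

```text
time_s: 13.45
position: [0.5025, 0.155, 0.1071]
tcp_rot: [[-0.292, 0.951, -0.107], [0.893, 0.311, 0.324], [0.341, -0.001, -0.94]]
force: [0.8, 0.7, -1.8]
opening: 0.18
grasp_force: 30.0
```

>>> apply_moves --steps '[[[0.1,0,0,0,0,0,-1],[0.2,0,0,0,0,0,-1],[0.3,0,0,0,0,0,-1],[0.3,0,0,0,0,0,-1]]]'

```text
time_s: 13.95
position: [0.5018, 0.1574, 0.1081]
tcp_rot: [[-0.292, 0.951, -0.106], [0.894, 0.311, 0.324], [0.341, -0.0, -0.94]]
force: [0.0, -0.9, -1.2]
opening: 0.184
grasp_force: 30.0
```

>>> apply_moves --steps '[[[0.1,0,0,0,0,0,-1],[0.2,0,0,0,0,0,-1],[0.2,0,0,0,0,0,-1]]]'

```text
time_s: 14.32
position: [0.5012, 0.1592, 0.1086]
tcp_rot: [[-0.292, 0.951, -0.106], [0.894, 0.311, 0.324], [0.341, -0.0, -0.94]]
force: [0.3, -1.8, -3.7]
opening: 0.177
grasp_force: 30.0
```

>>> apply_moves --steps '[[[0.1,0,0,0,0,0,-1],[0.2,0,0,0,0,0,-1],[0.2,0,0,0,0,0,-1],[0.2,0,0,0,0,0,-1]]]'

```text
time_s: 14.82
position: [0.5013, 0.1594, 0.1089]
tcp_rot: [[-0.293, 0.95, -0.105], [0.894, 0.311, 0.321], [0.338, 0.0, -0.941]]
force: [1.4, -7.9, -5.1]
opening: 0.183
grasp_force: 30.0
```

The force along the axis is about 9 N and the advance has stalled where expected, so the collar is bearing. I'll ease off and lift square to the axis.

>>> apply_moves --steps '[[[-0.15,0,0,0,0,0,-1],[-0.15,0,-0.2,0,0,0,-1],[-0.15,0,-0.4,0,0,0,-1],[-0.15,0,-0.7,0,0,0,-1],[-0.15,0,-1.1,0,0,0,-1],[-0.15,0,-1.6,0,0,0,-1],[-0.15,0,-2.2,0,0,0,-1],[-0.15,0,-2.2,0,0,0,-1]]]'

```text
time_s: 15.82
position: [0.5031, 0.1531, 0.1304]
tcp_rot: [[-0.292, 0.951, -0.107], [0.893, 0.311, 0.325], [0.342, -0.0, -0.94]]
force: [0.1, -0.7, -1.7]
opening: 0.179
grasp_force: 30.0
```

```bash
python3 - <<'E'
from h import *
from g import *
commit([1.3,0,0,0,0,0]);print(commit([-.15,0,-2.2,0,0,0])[0]);st=bot.read_state();print(st['position'],st['tcp_rot'].T@st['force'],st['force'],st['moment'])
s=cap('side','s6.png')
k=lambda im:cv2.resize(im[245:360,240:340],None,fx=5,fy=5,interpolation=cv2.INTER_CUBIC)
cv2.imwrite('pics/m8.png',k(s))
E
```

```text
[0.5035 0.1522 0.13  ]
[0.5031 0.1531 0.1304] [-1.2639 -0.0872  1.3666] [ 0.1403 -0.7114 -1.7167] [-0.5829 -0.2823 -0.0529]
```

View pics/m8.png

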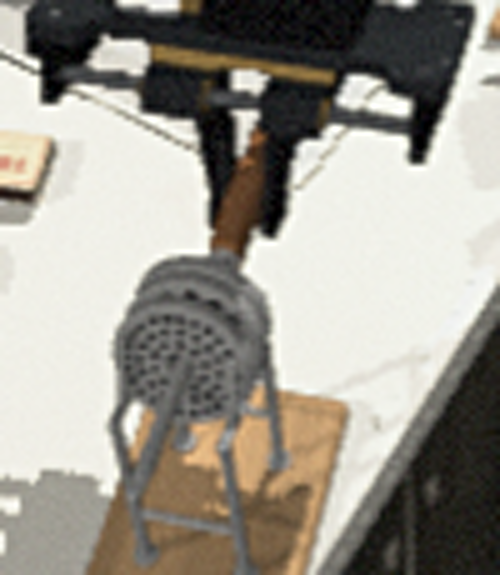

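The plates look raised only a little (hole now about (278,315), rod tip about (268,343)), so the spindle may have pitched in the grip. I'll check with projections.

```bash
python3 - <<'E'
from h import *
from g import *
st=bot.read_state();p=st['position'];Q=st['tcp_rot'];g=p-.0078*Q[:,2]
for pit in(0,-5,-10,-15,-20):
    a=np.radians(pit);x=Q[:,0]*np.cos(a)-Q[:,2]*np.sin(a)
    print(pit,(proj('side',[g+.063*x,g+(.064+.042)*x,g+.166*x])+[1.1,.5]).ravel())
E
```

```text
0 [282.1016 298.3143 275.9464 310.6729 266.2715 330.0982]
-5 [282.0994 300.3249 275.9751 314.1499 266.4056 335.7527]
-10 [282.1623 302.1759 276.1231 317.3179 266.751  340.8185]
-15 [282.289  303.8523 276.3869 320.1504 267.2974 345.2542]
-20 [282.4777 305.341  276.7614 322.6262 268.0314 349.0305]
```

```bash
python3 - <<'E'
from h import *
a=cv2.imread('pics/s5.png');b=cv2.imread('pics/s6.png')
def tm(x,y,w,h,r=14):
    T=cv2.resize(a[y:y+h,x:x+w],None,fx=4,fy=4,interpolation=cv2.INTER_CUBIC)
    B=cv2.resize(b[y-r:y+h+r,x-r:x+w+r],None,fx=4,fy=4,interpolation=cv2.INTER_CUBIC)
    m=cv2.matchTemplate(B,T,cv2.TM_CCOEFF_NORMED);_,v,_,l=cv2.minMaxLoc(m);return np.array(l)/4-r,v
print('highplate upper',tm(264,305,18,12),'highplate left',tm(263,308,11,16),'stack top',tm(268,293,26,14))
k=lambda im:cv2.resize(im[280:360,250:300],None,fx=8,fy=7.5,interpolation=cv2.INTER_CUBIC)
cv2.imwrite('pics/m9.png',np.hstack([k(a),k(b)]))
E
```

```text
highplate upper (array([0., 0.]), 0.9401883482933044) highplate left (array([0., 0.]), 0.9612892270088196) stack top (array([-1.25, -0.25]), 0.8558531403541565)
```

View pics/m9.png

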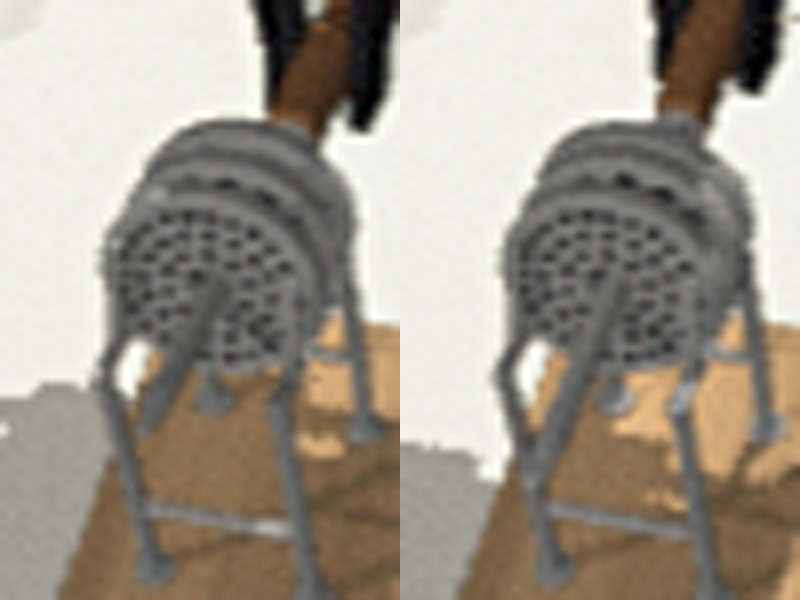

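The plates have not moved at all (zero template shift). The spindle pivoted about −15° in the pads instead, because the preload plus the long lever exceeded the grip's twist friction. I'll undo it by swinging the tool about the stack so the rod lies on the axis again and withdrawing. Then I'll lay the spindle in the stand and re-grip close to the collar, which roughly halves the lever.

I've also used up the picture allowance (I viewed 11, one over), so from here on I'll check by numbers only.

```bash
python3 - <<'E'
from h import *
from g import *
p,Q=load();piv=p-.0078*Q[:,2]; a=np.radians(-15);x=Q[:,0]*np.cos(a)-Q[:,2]*np.sin(a);P=piv+.083*x
print('pivot',P,O)
for d in(3,6,9,12,15):
    Rr=Ro.from_rotvec(np.radians(d)*Q[:,1]).as_matrix(); print(d,row(P+Rr@(p-P),Rr@Q))
E
```

```text
pivot [0.4786 0.2283 0.1446] [0.4778 0.2304 0.145 ]
3 [-0.0606 -0.      0.4215 -0.      3.     -0.    ]
6 [-0.0991 -0.      0.8455  0.      6.      0.    ]
9 [-0.1153 -0.      1.271   0.      9.     -0.    ]
12 [-0.1093 -0.      1.6968 -0.     12.      0.    ]
15 [-0.0809  0.      2.1216  0.     15.     -0.    ]
```

>>> apply_moves --steps '[[[-0.06,0,0.42,0,3,0,-1],[-0.1,0,0.85,0,6,0,-1],[-0.12,0,1.27,0,9,0,-1],[-0.11,0,1.7,0,12,0,-1],[-0.08,0,2.12,0,15,0,-1],[-0.08,0,2.12,0,15,0,-1],[-0.08,0,2.12,0,15,0,-1]]]'

```text
time_s: 16.75
position: [0.5014, 0.1589, 0.1096]
tcp_rot: [[-0.255, 0.951, -0.178], [0.779, 0.311, 0.544], [0.572, -0.0, -0.82]]
force: [0.1, -0.4, -2.1]
opening: 0.188
grasp_force: 30.0
```

```bash
cat > rod.py <<'E'
from h import *
from g import *
def prof(n,im,sp,ax,pts,half=5):
    g=cv2.cvtColor(im,cv2.COLOR_BGR2GRAY).astype(np.float32);out=[]
    for s in pts:
        X=sp+s*ax;u=proj(n,X)[0];u2=proj(n,X+.001*ax)[0];d=(u2-u)/np.linalg.norm(u2-u);q=np.array([-d[1],d[0]])
        k=np.arange(-half,half+.01,.25);xy=(u+np.outer(k,q)).astype(np.float32)
        v=cv2.remap(g,xy[:,:1],xy[:,1:],cv2.INTER_LINEAR).ravel()
        b=np.linspace(np.median(v[:5]),np.median(v[-5:]),len(v));w=np.clip(b-v-15,0,None)
        out.append((s*1000,(w*k).sum()/max(w.sum(),1e-6),w.max()))
    return np.array(out)
def shift(fa,im,boxes,r=14):
    a=cv2.imread(fa)
    for x,y,w,h in boxes:
        T=cv2.resize(a[y:y+h,x:x+w],None,fx=4,fy=4,interpolation=cv2.INTER_CUBIC)
        B=cv2.resize(im[y-r:y+h+r,x-r:x+w+r],None,fx=4,fy=4,interpolation=cv2.INTER_CUBIC)
        _,v,_,l=cv2.minMaxLoc(cv2.matchTemplate(B,T,cv2.TM_CCOEFF_NORMED));print('shift',np.array(l)/4-r,round(v,2))
E
python3 - <<'E'
from rod import *
print(commit([-.08,0,2.12,0,15,0])[0]);st=bot.read_state();print(st['position'],st['force'],st['moment'],st['joint_positions'])
s=cap('side','s7.png');shift('pics/s5.png',s,[(264,305,18,12),(263,308,11,16),(268,293,26,14)])
Q=st['tcp_rot'];g=st['position']-.0078*Q[:,2];a=np.radians(-15);x=Q[:,0]*np.cos(a)-Q[:,2]*np.sin(a)
print(x,prof('side',s,g+.064*x,x,np.arange(.055,.11,.005)))
E
```

```text
[0.5014 0.1584 0.1098]
[0.5014 0.1589 0.1096] [ 0.0609 -0.3693 -2.132 ] [-0.7787 -0.4126  0.0368] [-11.6926  40.0267  99.9743  33.6903  63.5571 -51.4508]
shift [-0.25  0.  ] 0.9
shift [0.   0.25] 0.88
shift [-0.75  0.5 ] 0.88
[-0.292   0.8937  0.3406] [[ 55.      -1.7091  18.4121]
 [ 60.       1.1303  43.1685]
 [ 65.       0.       0.    ]
 [ 70.      -0.8366  31.3242]
 [ 75.       0.0858  37.6819]
 [ 80.      -0.2145  41.0155]
 [ 85.      -0.2938  27.1748]
 [ 90.      -0.7106   3.4201]
 [ 95.      -0.0751  12.1443]
 [100.       1.0962  27.9656]
 [105.      -0.0527  28.54  ]]
```

>>> apply_moves --steps '[[[-0.5,0,-0.13,0,0,0,-1],[-1.45,0,-0.39,0,0,0,-1],[-2.41,0,-0.65,0,0,0,-1],[-3.38,0,-0.91,0,0,0,-1],[-4.35,0,-1.16,0,0,0,-1],[-5.31,0,-1.42,0,0,0,-1],[-6.28,0,-1.68,0,0,0,-1],[-7.25,0,-1.94,0,0,0,-1],[-8.21,0,-2.2,0,0,0,-1],[-9.18,0,-2.46,0,0,0,-1],[-10.15,0,-2.72,0,0,0,-1],[-11.6,0,-3.1,0,0,0,-1],[-13.5,0,-3.62,0,0,0,-1],[-13.5,0,-3.62,0,0,0,-1]]]'

```text
time_s: 18.55
position: [0.5431, 0.032, 0.061]
tcp_rot: [[-0.253, 0.951, -0.176], [0.78, 0.308, 0.544], [0.572, 0.0, -0.82]]
force: [-0.5, 0.4, -2.1]
opening: 0.186
grasp_force: 30.0
```

```bash
python3 - <<'E'
from rod import *
print(commit([-13.5,0,-3.62,0,0,0])[0]);st=bot.read_state();print(st['time_s'],st['position'],st['force'],st['moment'])
s=cap('side','s8.png');t=cap('top','t8.png');shift('pics/s0.png',s,[(264,304,18,12),(263,308,11,16),(268,294,24,10)])
Q=st['tcp_rot'];g=st['position']-.0078*Q[:,2]
for d in(-15,):
    a=np.radians(d);x=Q[:,0]*np.cos(a)-Q[:,2]*np.sin(a)
    print(x,prof('side',s,g+.064*x,x,np.arange(.015,.11,.01),7));print(prof('top',t,g+.064*x,x,np.arange(.015,.1,.01),4))
E
```

```text
[0.5422 0.0335 0.0622]
18.55 [0.5431 0.032  0.061 ] [-0.5203  0.3503 -2.1029] [-0.5096 -0.3297 -0.0014]
shift [-0.5  0.5] 0.69
shift [0.   0.25] 0.9
shift [0.   0.25] 0.75
[-0.2899  0.8944  0.3406] [[ 15.      -1.5219  55.5857]
 [ 25.      -0.3159  93.7353]
 [ 35.      -0.2936 106.8402]
 [ 45.      -0.2523  80.0593]
 [ 55.      -0.3299  67.4308]
 [ 65.      -0.3004  71.8844]
 [ 75.      -0.2497  72.9353]
 [ 85.      -0.2475  65.5303]
 [ 95.      -0.3056  54.7968]
 [105.       0.       0.    ]]
[[15.  0.  0.]
 [25.  0.  0.]
 [35.  0.  0.]
 [45.  0.  0.]
 [55.  0.  0.]
 [65.  0.  0.]
 [75.  0.  0.]
 [85.  0.  0.]
 [95.  0.  0.]]
```

The rod is out, the plates are unmoved, and the rod is parallel with a −15° pitch offset in the grip. Now back over the stand, level.

```bash
cat >> g.py <<'E'
SY=97.4;H=np.array([.4846,-.1998,.062]);hx=down(SY)[:,0]
def home(gx,tilt,lift,up=.0078):
    Rt=down(SY,tilt);return H+gx*hx+Rt[:,2]*up+np.array([0,0,lift]),Rt
E
python3 - <<'E'
from g import *
for l in(.09,.025,.012,0): p,Rt=home(-.064,15,l);print(l,p,row(p,Rt))
E
```

```text
0.09 [ 0.4926 -0.2613  0.1445] [-16.9873 -13.8733 -21.9117  -4.5677 -19.9003   9.7234]
0.025 [ 0.4926 -0.2613  0.0795] [-20.712  -13.8695 -16.5847  -4.5677 -19.9003   9.7234]
0.012 [ 0.4926 -0.2613  0.0665] [-21.4569 -13.8687 -15.5193  -4.5677 -19.9003   9.7234]
0 [ 0.4926 -0.2613  0.0545] [-22.1445 -13.868  -14.5358  -4.5677 -19.9003   9.7234]
```

>>> apply_moves --steps '[[[1,0,-2,0,0,0,-1],[0.5,-1,-4.5,-0.5,-2,1,-1],[-1.5,-3,-7.5,-1,-4,2,-1],[-3.5,-5,-10.5,-1.6,-7,3.4,-1],[-6,-7,-13.5,-2.3,-10,4.9,-1],[-9,-9,-16.5,-3,-13,6.4,-1],[-12,-11,-19,-3.7,-16,7.8,-1],[-14.5,-12.5,-20.5,-4.2,-18.2,8.9,-1],[-17,-13.9,-21.9,-4.6,-19.9,9.7,-1],[-19,-13.9,-19.1,-4.6,-19.9,9.7,-1],[-20.7,-13.9,-16.6,-4.6,-19.9,9.7,-1],[-20.7,-13.9,-16.6,-4.6,-19.9,9.7,-1],[-20.7,-13.9,-16.6,-4.6,-19.9,9.7,-1]]]'

```text
time_s: 20.27
position: [0.4925, -0.2606, 0.08]
tcp_rot: [[-0.125, 0.992, -0.032], [0.958, 0.129, 0.257], [0.259, 0.001, -0.966]]
force: [0.3, -1.0, -0.7]
opening: 0.183
grasp_force: 30.0
```

```bash
python3 - <<'E'
from rod import *
print(commit([-20.7,-13.9,-16.6,-4.6,-19.9,9.7])[0]);st=bot.read_state();print(st['time_s'],st['position'],st['force'],st['moment'])
s=cap('side','s9.png');t=cap('top','t9.png')
Q=st['tcp_rot'];g=st['position']-.0078*Q[:,2];a=np.radians(-15);x=Q[:,0]*np.cos(a)-Q[:,2]*np.sin(a)
print(x);print(np.c_[prof('side',s,g+.064*x,x,np.arange(.005,.11,.01),6),prof('top',t,g+.064*x,x,np.arange(.005,.11,.01),4)])
# same on the home spindle in the first pictures
s0=cv2.imread('pics/s0.png');t0=cv2.imread('pics/t0.png')
print(np.c_[prof('side',s0,H,hx,np.arange(.005,.11,.01),6),prof('top',t0,H,hx,np.arange(.005,.11,.01),4)])
E
```

```text
[ 0.4923 -0.2613  0.0797]
20.275 [ 0.4925 -0.2606  0.08  ] [ 0.2627 -1.0339 -0.7263] [-0.3204 -0.1393  0.0616]
[-0.1294  0.9916  0.    ]
[[  5.      -0.4102 117.4294   5.       0.       0.    ]
 [ 15.      -0.2941  57.3498  15.       0.       0.    ]
 [ 25.      -1.5241  89.5243  25.       0.       0.    ]
 [ 35.      -0.3249  51.5475  35.       0.       0.    ]
 [ 45.      -0.6909  48.9383  45.       0.       0.    ]
 [ 55.      -0.3299  53.9688  55.      -0.5146   3.4991]
 [ 65.       0.5596  84.1945  65.       0.       0.    ]
 [ 75.       0.4568  85.8901  75.       0.       0.    ]
 [ 85.       0.6302  25.4048  85.       0.       0.    ]
 [ 95.       1.0125  30.1792  95.       0.       0.    ]
 [105.      -0.6057  15.5818 105.       0.       0.    ]]
[[  5.      -0.884  112.3843   5.       0.       0.    ]
 [ 15.      -3.2253  44.8234  15.       1.5788   1.9688]
 [ 25.      -3.462    9.3206  25.       0.       0.    ]
 [ 35.      -3.2709  10.1598  35.       0.       0.    ]
 [ 45.      -3.5186  21.6258  45.       0.       0.    ]
 [ 55.      -3.3942  22.7162  55.       1.5911   8.4453]
 [ 65.      -3.608   13.9067  65.       1.6221  22.6317]
 [ 75.      -3.3411  20.3997  75.       1.9652  11.9336]
 [ 85.       0.       0.      85.       1.4383   2.7107]
 [ 95.      -1.6657  54.7027  95.       1.4037  16.874 ]
 [105.      -2.7655  56.8845 105.       1.6377   0.8218]]
```

>>> apply_moves --steps '[[[-0.13,0,0.48,0,0,0,-1],[-0.26,0,0.97,0,0,0,-1],[-0.39,0,1.45,0,0,0,-1],[-0.49,0,1.84,0,0,0,-1],[-0.49,0,1.84,0,0,0,-1]]]'

```text
time_s: 21.0
position: [0.4919, -0.2607, 0.0596]
tcp_rot: [[-0.124, 0.992, -0.033], [0.958, 0.129, 0.258], [0.26, -0.0, -0.966]]
force: [-0.5, 0.0, -0.8]
opening: 0.18
grasp_force: 30.0
```

>>> apply_moves --steps '[[[-0.05,0,0.19,0,0,0,-1],[-0.1,0,0.39,0,0,0,-1],[-0.155,0,0.58,0,0,0,-1],[-0.155,0,0.58,0,0,0,-1]]]'

```text
time_s: 21.5
position: [0.4918, -0.2608, 0.0542]
tcp_rot: [[-0.125, 0.992, -0.034], [0.958, 0.129, 0.257], [0.259, -0.0, -0.966]]
force: [-0.9, -0.3, -0.6]
opening: 0.178
grasp_force: 30.0
```

>>> apply_moves --steps '[[[-0.03,0,0.1,0,0,0,-1],[-0.05,0,0.2,0,0,0,-1],[-0.08,0,0.3,0,0,0,-1],[-0.08,0,0.3,0,0,0,-1]]]'

```text
time_s: 22.0
position: [0.4919, -0.2608, 0.0517]
tcp_rot: [[-0.125, 0.992, -0.033], [0.958, 0.129, 0.257], [0.259, 0.0, -0.966]]
force: [-2.5, -0.8, 5.7]
opening: 0.184
grasp_force: 30.0
```

Contact: +5.7 N upward, at the expected height. Opening halfway.

>>> apply_moves --steps '[[[-0.08,0,0.25,0,0,0,-0.5],[-0.08,0,0.25,0,0,0,-0.3],[-0.08,0,0.25,0,0,0,0],[-0.08,0,0.25,0,0,0,0],[-0.08,0,0.25,0,0,0,0]]]'

```text
time_s: 22.62
position: [0.4922, -0.261, 0.0484]
tcp_rot: [[-0.125, 0.992, -0.033], [0.958, 0.129, 0.257], [0.259, 0.001, -0.966]]
force: [-0.4, 1.0, -0.1]
opening: 0.487
grasp_force: 0.0
```

```bash
python3 - <<'E'
from rod import *
commit([-.49,0,1.84,0,0,0]);commit([-.155,0,.58,0,0,0]);print(commit([-.08,0,.25,0,0,0])[0]);st=bot.read_state();print(st['time_s'],st['position'],st['force'],st['opening'])
s=cap('side','s10.png')
# the handle (brown) and the spindle's collar: compare with the first picture
shift('pics/s0.png',s,[(352,212,14,26),(357,206,12,10)],8)
p,Rt=home(-.064,0,0.003);print('rot in place',row(p,Rt));p,Rt=home(-.037,0,0.003);print('to -37',p,row(p,Rt))
E
```

```text
[ 0.4923 -0.2614  0.052 ]
22.625 [ 0.4922 -0.261   0.0484] [-0.4164  0.9909 -0.0736] 0.4873001290689725
shift [-0.25  0.  ] 0.77
shift [-3.25  7.25] 0.7
rot in place [ -0.047    0.0287  -0.5516   0.0375 -15.004    0.0125]
to -37 [ 0.4894 -0.2365  0.0572] [  2.561    0.029    0.1474   0.0375 -15.004    0.0125]
```

The spindle is released and the rod lies where it was at the start (shift ≤0.25 px). Next: turn upright and slide along to the front of the handle.

>>> apply_moves --steps '[[[0,0,-0.2,0,-4,0,0],[0,0,-0.4,0,-8,0,0],[0,0,-0.55,0,-12,0,0],[0.5,0,-0.5,0,-15,0,0],[1.5,0,-0.2,0,-15,0,0],[2.56,0.03,0.1,0,-15,0,0],[2.56,0.03,0.1,0,-15,0,0],[2.56,0.03,0.1,0,-15,0,0]]]'

```text
time_s: 23.68
position: [0.4895, -0.2367, 0.0541]
tcp_rot: [[-0.129, 0.992, 0.001], [0.992, 0.129, -0.0], [-0.0, 0.001, -1.0]]
force: [0.1, 0.4, 0.7]
opening: 0.498
grasp_force: 0.0
```

```bash
python3 - <<'E'
from rod import *
print(commit([2.56,.03,.1,0,-15,0])[0]);st=bot.read_state();print(st['time_s'],st['position'],st['tcp_rot'],st['force'],st['opening'])
s=cap('side','s11.png')
shift('pics/s0.png',s,[(352,212,14,26),(350,220,12,18)],8)
from m import masks,box
for n,im in(('now',s),('s0',cv2.imread('pics/s0.png'))):
    h=cv2.cvtColor(im,cv2.COLOR_BGR2HSV);m=((h[...,0]<20)&(h[...,1]>90)&(h[...,2]<175)&(h[...,2]>40)).astype(np.uint8)
    m=box(m,355,188,380,214);ys,xs=np.nonzero(m);print(n,len(xs),ys.min(),[ (y,xs[ys==y].mean().round(1)) for y in range(193,200)if (ys==y).any()])
E
```

```text
[ 0.4894 -0.2366  0.0577]
23.675 [ 0.4895 -0.2367  0.0541] [[-0.1287  0.9917  0.0011]
 [ 0.9917  0.1287 -0.0001]
 [-0.0002  0.0011 -1.    ]] [0.1297 0.4253 0.6903] 0.49818733095409434
shift [-0.25  0.25] 0.78
shift [-0.25 -0.75] 0.66
now 78 190 [(193, np.float64(366.0)), (194, np.float64(369.5)), (195, np.float64(366.5)), (196, np.float64(370.5)), (197, np.float64(371.0)), (198, np.float64(370.0))]
s0 68 195 [(195, np.float64(371.0)), (196, np.float64(370.5)), (197, np.float64(370.5)), (198, np.float64(370.0)), (199, np.float64(369.5))]
```

>>> apply_moves --steps '[[[0,0,-0.34,0,0,0,0],[0,0,-0.34,0,0,0,-0.3],[0,0,-0.34,0,0,0,-0.5],[0,0,-0.34,0,0,0,-0.65],[0,0,-0.34,0,0,0,-1],[0,0,-0.34,0,0,0,-1],[0,0,-0.34,0,0,0,-1]]]'

```text
time_s: 24.6
position: [0.4883, -0.2359, 0.0573]
tcp_rot: [[-0.129, 0.992, -0.001], [0.992, 0.129, 0.001], [0.001, -0.001, -1.0]]
force: [-3.9, -1.4, 0.5]
opening: 0.182
grasp_force: 30.0
```

```bash
sed -i 's/def tcp(s,lift=0,R=R):.*/def tcp(s,lift=0,R=R,gx=.0362,up=.0047):/; s/return O+A\*(s-.064)+R\[:,2\]\*(.0078-lift)/return O+A*(s-gx)+R[:,2]*(up-lift)/' g.py; python3 - <<'E'
from g import *
json.dump([[.4895,-.2367,.0575],down(97.4).tolist()],open('cmd.json','w'))
for s,l in((-.15,.08),(-.15,0)): print(tcp(s,l),row(tcp(s,l),R))
E
```

```text
[0.5402 0.0396 0.1521] [ 26.7482   8.5826  -9.4575   1.8675  19.9416 -10.591 ]
[0.5317 0.0656 0.0769] [ 29.4368   8.0746  -1.9399   1.8675  19.9416 -10.591 ]
```

>>> apply_moves --steps '[[[0,0,-1,0,0,0,-1],[0,0,-3,0,0,0,-1],[0,0,-6,0,0,0,-1],[0,0,-9.5,0,0,0,-1],[2,1,-12,0,0,0,-1],[5,2,-13,0.2,2,-1,-1],[8,3,-13,0.4,4,-2.1,-1],[11,4,-13,0.6,6,-3.2,-1],[14,5,-12.5,0.8,8.5,-4.4,-1],[17,6,-12,1,11,-5.7,-1],[20,7,-11.5,1.2,13.5,-7,-1],[23,8,-10.5,1.5,16.5,-8.6,-1],[25,8.4,-10,1.7,18.5,-9.7,-1],[26.7,8.6,-9.5,1.9,19.9,-10.6,-1],[28,8.4,-6,1.9,19.9,-10.6,-1],[29,8.2,-3.5,1.9,19.9,-10.6,-1],[29.4,8.1,-1.9,1.9,19.9,-10.6,-1],[29.4,8.1,-1.9,1.9,19.9,-10.6,-1],[29.4,8.1,-1.9,1.9,19.9,-10.6,-1]]]'

```text
time_s: 26.98
position: [0.5326, 0.0653, 0.0772]
tcp_rot: [[-0.293, 0.951, -0.104], [0.894, 0.311, 0.324], [0.34, 0.002, -0.94]]
force: [-1.2, 0.7, -1.6]
opening: 0.179
grasp_force: 30.0
```

```bash
python3 - <<'E'
from rod import *
commit([29.4, 8.1, -1.9, 1.9, 19.9, -10.6]);st=bot.read_state();print(st['time_s'],st['position'],st['tcp_rot'],st['force'],st['moment'])
Q=st['tcp_rot'];sp=st['position']+.0362*Q[:,0]-.0047*Q[:,2]
s=cap('side','s12.png');t=cap('top','t12.png')
print(np.c_[prof('side',s,sp,Q[:,0],np.arange(.015,.11,.01)),prof('top',t,sp,Q[:,0],np.arange(.015,.11,.01),4)])
shift('pics/s0.png',s,[(264,304,18,12),(263,308,11,16),(268,294,24,10)])
print('err to target (tool frame cm)',Q.T@(tcp(-.15)-st['position'])*100)
E
```

```text
26.975 [0.5326 0.0653 0.0772] [[-0.2926  0.9505 -0.1041]
 [ 0.8936  0.3106  0.3241]
 [ 0.3404  0.0018 -0.9403]] [-1.1534  0.6566 -1.5957] [-0.3194 -0.2679 -0.0311]
[[ 15.      -0.6684 131.1285  15.      -0.2968  51.6007]
 [ 25.      -0.5848 100.4338  25.      -0.1467  37.0631]
 [ 35.      -0.8792  87.5064  35.      -0.1487  35.3998]
 [ 45.      -0.999  102.8498  45.      -0.1458  33.5432]
 [ 55.      -1.0166 101.5486  55.      -0.2261  32.2632]
 [ 65.      -1.0507 102.1461  65.      -0.8839   6.2949]
 [ 75.      -1.1088 100.6758  75.      -0.5352  21.2974]
 [ 85.      -1.2172 101.2658  85.      -0.1455  15.1968]
 [ 95.      -1.1387  95.5356  95.       0.7015  18.3447]
 [105.       0.       0.     105.       0.       0.    ]]
shift [-0.75  0.5 ] 0.74
shift [-0.25  0.  ] 0.83
shift [-5.75 -2.  ] 0.63
err to target (tool frame cm) [ 0.0482 -0.0793  0.0531]
```

The rod lies as in the first run. Threading again, on the same axis.

>>> apply_moves --steps '[[[0.8,-0.08,0.05,0,0,0,-1],[1.6,-0.08,0.05,0,0,0,-1],[2.3,-0.08,0.05,0,0,0,-1],[2.7,-0.08,0.05,0,0,0,-1],[3.0,-0.08,0.05,0,0,0,-1],[3.3,-0.08,0.05,0,0,0,-1],[3.6,-0.08,0.05,0,0,0,-1],[3.6,-0.08,0.05,0,0,0,-1]]]'

```text
time_s: 28.08
position: [0.5202, 0.098, 0.0884]
tcp_rot: [[-0.293, 0.95, -0.106], [0.893, 0.311, 0.324], [0.341, 0.0, -0.94]]
force: [-0.3, 0.0, -1.4]
opening: 0.182
grasp_force: 30.0
```

>>> apply_moves --steps '[[[0.25,0,0,0,0,0,-1],[0.5,0,0,0,0,0,-1],[0.75,0,0,0,0,0,-1],[1.0,0,0,0,0,0,-1],[1.25,0,0,0,0,0,-1],[1.4,0,0,0,0,0,-1],[1.4,0,0,0,0,0,-1]]]'

```text
time_s: 28.95
position: [0.5161, 0.1105, 0.0932]
tcp_rot: [[-0.292, 0.95, -0.106], [0.893, 0.311, 0.325], [0.341, 0.0, -0.94]]
force: [-0.1, -0.1, -1.5]
opening: 0.182
grasp_force: 30.0
```

>>> apply_moves --steps '[[[0.25,0,0,0,0,0,-1],[0.5,0,0,0,0,0,-1],[0.75,0,0,0,0,0,-1],[1.0,0,0,0,0,0,-1],[1.2,0,0,0,0,0,-1],[1.2,0,0,0,0,0,-1]]]'

```text
time_s: 29.7
position: [0.5126, 0.1213, 0.0974]
tcp_rot: [[-0.292, 0.95, -0.106], [0.893, 0.311, 0.325], [0.342, 0.0, -0.94]]
force: [0.5, 0.7, -0.9]
opening: 0.182
grasp_force: 30.0
```

>>> apply_moves --steps '[[[0.25,0,0,0,0,0,-1],[0.5,0,0,0,0,0,-1],[0.75,0,0,0,0,0,-1],[1.0,0,0,0,0,0,-1],[1.2,0,0,0,0,0,-1],[1.6,0,0,0,0,0,-1],[2.0,0,0,0,0,0,-1],[2.0,0,0,0,0,0,-1]]]'

```text
time_s: 30.7
position: [0.5068, 0.1393, 0.1043]
tcp_rot: [[-0.293, 0.95, -0.106], [0.893, 0.311, 0.324], [0.341, 0.0, -0.94]]
force: [0.6, -0.1, -1.0]
opening: 0.178
grasp_force: 30.0
```

>>> apply_moves --steps '[[[0.4,0.03,0,0,0,0,-1],[0.8,0.03,0,0,0,0,-1],[1.2,0.03,0,0,0,0,-1],[1.6,0.03,0,0,0,0,-1],[2.0,0.03,0,0,0,0,-1],[2.4,0.03,0,0,0,0,-1],[2.8,0.03,0,0,0,0,-1],[2.8,0.03,0,0,0,0,-1]]]'

```text
time_s: 31.7
position: [0.4987, 0.1644, 0.1138]
tcp_rot: [[-0.293, 0.95, -0.106], [0.893, 0.312, 0.324], [0.341, 0.0, -0.94]]
force: [0.6, 0.2, -1.3]
opening: 0.184
grasp_force: 30.0
```

```bash
python3 - <<'E'
from rod import *
for r in([3.6,-.08,.05],[1.4,0,0],[1.2,0,0],[2,0,0],[2.8,.03,0]): p,_=commit(r+[0,0,0])
st=bot.read_state();print(st['time_s'],p,st['position'],st['tcp_rot'].T@st['force'],st['moment'])
s=cap('side','s13.png');shift('pics/s5.png',s,[(264,305,18,12),(263,308,11,16),(268,293,26,14)])
Q=st['tcp_rot'];sp=st['position']+.0362*Q[:,0]-.0047*Q[:,2];print('s',(sp-O)@A,'off L,U',Q[:,1]@(sp-O),-Q[:,2]@(sp-O))
E
```

```text
31.7 [0.4993 0.1636 0.1136] [0.4987 0.1644 0.1138] [-0.4603  0.6236  1.1736] [-0.2701 -0.2708  0.0091]
shift [-0.25  0.  ] 0.89
shift [0.   0.25] 0.9
shift [-1.25  0.25] 0.77
s -0.03953590288666088 off L,U -0.0006614933127472163 -0.0009952524288795797
```

>>> apply_moves --steps '[[[0.4,0.03,0,0,0,0,-1],[0.8,0.03,0,0,0,0,-1],[1.2,0.03,0,0,0,0,-1],[1.4,0.03,0,0,0,0,-1],[1.5,0.03,0,0,0,0,-1],[1.6,0.03,0,0,0,0,-1],[1.6,0.03,0,0,0,0,-1]]]'

```text
time_s: 32.62
position: [0.4946, 0.1784, 0.1191]
tcp_rot: [[-0.292, 0.95, -0.106], [0.893, 0.311, 0.324], [0.341, 0.0, -0.94]]
force: [-0.8, 0.1, -1.3]
opening: 0.183
grasp_force: 30.0
```

>>> apply_moves --steps '[[[0.1,0,0,0,0,0,-1],[0.2,0,0,0,0,0,-1],[0.3,0,0,0,0,0,-1],[0.4,0,0,0,0,0,-1],[0.4,0,0,0,0,0,-1]]]'

```text
time_s: 33.25
position: [0.4934, 0.1821, 0.1205]
tcp_rot: [[-0.292, 0.95, -0.106], [0.893, 0.311, 0.325], [0.341, 0.0, -0.94]]
force: [0.3, 0.3, -1.5]
opening: 0.183
grasp_force: 30.0
```

>>> apply_moves --steps '[[[0.1,0,0,0,0,0,-1],[0.2,0,0,0,0,0,-1],[0.3,0,0,0,0,0,-1],[0.3,0,0,0,0,0,-1]]]'

```text
time_s: 33.75
position: [0.4934, 0.1825, 0.1208]
tcp_rot: [[-0.294, 0.95, -0.104], [0.895, 0.312, 0.32], [0.337, 0.001, -0.942]]
force: [1.0, -8.9, -4.9]
opening: 0.183
grasp_force: 30.0
```

The collar bears with about 10 N. I'll back off fully to remove the preload, then make a small test lift.

>>> apply_moves --steps '[[[-0.2,0,0,0,0,0,-1],[-0.4,0,0,0,0,0,-1],[-0.4,0,0,0,0,0,-1],[-0.4,0,-0.15,0,0,0,-1],[-0.4,0,-0.3,0,0,0,-1],[-0.4,0,-0.45,0,0,0,-1],[-0.4,0,-0.6,0,0,0,-1],[-0.4,0,-0.8,0,0,0,-1],[-0.4,0,-0.8,0,0,0,-1]]]'

```text
time_s: 34.88
position: [0.4943, 0.1785, 0.1278]
tcp_rot: [[-0.292, 0.95, -0.107], [0.893, 0.311, 0.325], [0.342, -0.0, -0.94]]
force: [0.5, 0.9, -2.3]
opening: 0.186
grasp_force: 30.0
```

```bash
python3 - <<'E'
from rod import *
for r in([1.6,.03,0],[.7,0,0],[-.4,0,-.8]): p,_=commit(r+[0,0,0])
st=bot.read_state();print(st['time_s'],p,st['position'],st['tcp_rot'].T@st['force'],st['moment'])
s=cap('side','s14.png');shift('pics/s5.png',s,[(264,305,18,12),(263,308,11,16),(268,293,26,14)])
Q=st['tcp_rot'];sp=st['position']+.0362*Q[:,0]-.0047*Q[:,2]
print(proj('side',[O+.019*A,O+.019*A+.006*(-R[:,2])]))
print(prof('side',s,sp,Q[:,0],np.arange(.045,.11,.005),6))
E
```

```text
34.875 [0.4949 0.178  0.1276] [0.4943 0.1785 0.1278] [-0.114   0.7844  2.3755] [-0.4244 -0.1857  0.0478]
shift [ 0.   -1.75] 0.86
shift [ 0.25 -1.5 ] 0.83
shift [-3.75  0.  ] 0.58
[[275.6262 316.9371]
 [275.6492 314.6428]]
[[ 45.       2.3958  25.2349]
 [ 50.       0.       0.    ]
 [ 55.      -2.6072  22.6629]
 [ 60.       0.5449   6.8166]
 [ 65.       0.       0.    ]
 [ 70.      -2.3496  26.6547]
 [ 75.      -1.6239   2.5693]
 [ 80.      -1.1144   6.0421]
 [ 85.      -1.351   12.9709]
 [ 90.      -1.3772   8.9551]
 [ 95.      -1.5368   9.3398]
 [100.       1.9793  59.9691]
 [105.       1.1874  96.6755]]
```

The high plate has risen about 4 mm with the rod and the pitch is held. Continuing the lift.

>>> apply_moves --steps '[[[0,0,-0.2,0,0,0,-1],[0,0,-0.45,0,0,0,-1],[0,0,-0.7,0,0,0,-1],[0,0,-1.0,0,0,0,-1],[0,0,-1.3,0,0,0,-1],[0,0,-1.6,0,0,0,-1],[0,0,-1.6,0,0,0,-1]]]'

```text
time_s: 35.8
position: [0.4965, 0.1732, 0.143]
tcp_rot: [[-0.292, 0.95, -0.105], [0.893, 0.311, 0.324], [0.341, 0.001, -0.94]]
force: [0.0, 0.4, -3.6]
opening: 0.18
grasp_force: 30.0
```

```bash
python3 - <<'E'
from rod import *
p,_=commit([0,0,-1.6,0,0,0])
st=bot.read_state();print(st['time_s'],p,st['position'],st['tcp_rot'].T@st['force'],st['moment'])
s=cap('side','s15.png');shift('pics/s5.png',s,[(264,305,18,12),(266,303,24,10),(268,293,26,14)])
Q=st['tcp_rot'];sp=st['position']+.0362*Q[:,0]-.0047*Q[:,2]
print(prof('side',s,sp,Q[:,0],np.arange(.065,.11,.005),5))
E
```

```text
35.8 [0.4966 0.1728 0.1426] [0.4965 0.1732 0.143 ] [-0.8949  0.1283  3.4758] [-0.5379 -0.2632 -0.0116]
shift [ 0.  -8.5] 0.82
shift [ 0.   -8.75] 0.77
shift [-3.  -5.5] 0.59
[[ 65.      -1.7457  14.3375]
 [ 70.      -1.1255  24.6015]
 [ 75.      -0.7491  16.7925]
 [ 80.       0.5631  39.8826]
 [ 85.      -0.1212  64.5931]
 [ 90.       0.0547  65.8477]
 [ 95.       0.3529  84.666 ]
 [100.       1.0995 106.5808]
 [105.       2.0018 102.1846]]
```

The full plate weight is carried (3.6 N) and the high plate is up 8.5 px. Lifting clear.

>>> apply_moves --steps '[[[0,0,-0.4,0,0,0,-1],[0,0,-0.8,0,0,0,-1],[0,0,-1.2,0,0,0,-1],[0,0,-1.7,0,0,0,-1],[0,0,-2.2,0,0,0,-1],[0,0,-2.7,0,0,0,-1],[0,0,-3.3,0,0,0,-1],[0,0,-3.9,0,0,0,-1],[0,0,-4.5,0,0,0,-1],[0,0,-5.1,0,0,0,-1],[0,0,-5.7,0,0,0,-1],[0,0,-5.7,0,0,0,-1],[0,0,-5.7,0,0,0,-1]]]'

```text
time_s: 37.48
position: [0.5021, 0.1549, 0.1962]
tcp_rot: [[-0.292, 0.95, -0.106], [0.893, 0.311, 0.324], [0.341, -0.0, -0.94]]
force: [0.8, 0.0, -2.9]
opening: 0.183
grasp_force: 30.0
```

```bash
python3 - <<'E'
from rod import *
p,_=commit([0,0,-5.7,0,0,0])
st=bot.read_state();print(st['time_s'],p,st['position'],st['tcp_rot'].T@st['force'],st['moment'],st['joint_positions'])
s=cap('side','s16.png');shift('pics/s15.png',s,[(264,297,18,12),(266,295,24,12),(268,287,26,14)],38)
Q=st['tcp_rot'];sp=st['position']+.0362*Q[:,0]-.0047*Q[:,2]
print('expected px',proj('side',[sp+.04*Q[:,0]])-proj('side',[sp+.04*Q[:,0]+.057*Q[:,2]]))
print(prof('side',s,sp,Q[:,0],np.arange(.045,.11,.005),5))
for l in(.09,.04,.02,.01,.0): p,Rt=home(-.0362,0,l,.0047);print(l,p,row(p,Rt))
E
```

```text
37.475 [0.5027 0.1544 0.1962] [0.5021 0.1549 0.1962] [-1.2021  0.7373  2.6202] [-0.5613 -0.2885  0.0172] [ -5.5872  27.7698  97.9975  20.3402  64.0402 -34.2652]
shift [  0.25 -23.  ] 0.94
shift [  0.25 -22.75] 0.89
shift [  0.5  -22.75] 0.94
expected px [[  0.2245 -22.9144]]
[[ 45.      -2.6919  12.1753]
 [ 50.      -1.7173  13.5022]
 [ 55.       0.0666  17.702 ]
 [ 60.       0.       0.    ]
 [ 65.      -1.8643  20.3011]
 [ 70.       1.4616   3.424 ]
 [ 75.      -0.7138  51.9524]
 [ 80.      -0.9858 155.4263]
 [ 85.      -1.2282 138.8196]
 [ 90.      -2.0369 107.1723]
 [ 95.      -2.3051  25.4113]
 [100.      -2.4683  30.3663]
 [105.      -1.8364  29.1506]]
0.09 [ 0.4893 -0.2357  0.1473] [-36.1257 -13.4004  -7.9099  -1.9    -19.9     10.6   ]
0.04 [ 0.4893 -0.2357  0.0973] [-37.8327 -13.3974  -3.2103  -1.9    -19.9     10.6   ]
0.02 [ 0.4893 -0.2357  0.0773] [-38.5154 -13.3963  -1.3305  -1.9    -19.9     10.6   ]
0.01 [ 0.4893 -0.2357  0.0673] [-38.8568 -13.3957  -0.3906  -1.9    -19.9     10.6   ]
0.0 [ 0.4893 -0.2357  0.0573] [-39.1982 -13.3951   0.5494  -1.9    -19.9     10.6   ]
```

The stack rose exactly as the tool did, so step 2 is done. A gentle carry to above the stand, levelling on the way.

>>> apply_moves --steps '[[[-0.7,-0.3,-0.2,0,-0.4,0.2,-1],[-2.2,-0.8,-0.5,-0.1,-1.2,0.6,-1],[-4.3,-1.6,-0.9,-0.2,-2.4,1.3,-1],[-6.8,-2.5,-1.5,-0.4,-3.8,2,-1],[-9.3,-3.5,-2,-0.5,-5.2,2.7,-1],[-11.8,-4.4,-2.6,-0.6,-6.5,3.5,-1],[-14.3,-5.3,-3.1,-0.8,-7.9,4.2,-1],[-16.8,-6.2,-3.7,-0.9,-9.2,4.9,-1],[-19.3,-7.2,-4.2,-1,-10.6,5.7,-1],[-21.8,-8.1,-4.8,-1.1,-12,6.4,-1],[-24.3,-9,-5.3,-1.3,-13.4,7.1,-1],[-26.8,-9.9,-5.9,-1.4,-14.8,7.9,-1],[-29.3,-10.9,-6.4,-1.5,-16.1,8.6,-1],[-31.5,-11.7,-6.9,-1.7,-17.3,9.2,-1],[-33.4,-12.4,-7.3,-1.8,-18.4,9.8,-1],[-34.8,-12.9,-7.6,-1.8,-19.2,10.2,-1],[-35.7,-13.2,-7.8,-1.9,-19.7,10.5,-1],[-36.1,-13.4,-7.9,-1.9,-19.9,10.6,-1],[-36.1,-13.4,-7.9,-1.9,-19.9,10.6,-1]]]'

```text
time_s: 39.9
position: [0.4888, -0.2347, 0.1473]
tcp_rot: [[-0.129, 0.992, 0.001], [0.992, 0.129, 0.001], [0.0, 0.001, -1.0]]
force: [-0.8, 0.0, -4.0]
opening: 0.179
grasp_force: 30.0
```

```bash
python3 - <<'E'
from rod import *
p,_=commit([-36.1,-13.4,-7.9,-1.9,-19.9,10.6])
st=bot.read_state();print(st['time_s'],p,st['position'],st['tcp_rot'],st['force'],st['moment'])
s=cap('side','s17.png');t=cap('top','t17.png')
Q=st['tcp_rot'];sp=st['position']+.0362*Q[:,0]-.0047*Q[:,2]
print(np.c_[prof('side',s,sp,Q[:,0],np.arange(-.015,.11,.005),5),prof('top',t,sp,Q[:,0],np.arange(-.015,.11,.005),5)])
# grey profile along a line 20 mm above the axis (plates) in the side view
g=cv2.cvtColor(s,cv2.COLOR_BGR2GRAY)
xs=np.arange(-.02,.1,.004);u=proj('side',[sp+x*Q[:,0]-.018*Q[:,2] for x in xs]).astype(np.float32)
print(np.c_[xs*1000,cv2.remap(g,u[:,:1],u[:,1:],1)].T.astype(int))
for l in(.02,.01,.004,0): p,Rt=home(-.0362,0,l,.0047);print(l,row(p,Rt))
E
```

```text
39.9 [ 0.4892 -0.2354  0.1473] [ 0.4888 -0.2347  0.1473] [[-0.129   0.9916  0.0005]
 [ 0.9916  0.129   0.0005]
 [ 0.0004  0.0006 -1.    ]] [-0.8351  0.0085 -3.973 ] [-0.2299 -0.158   0.0299]
[[-15.       0.       0.     -15.       0.       0.    ]
 [-10.       0.       0.     -10.       0.2553   3.3887]
 [ -5.       0.       0.      -5.      -0.4163  29.4537]
 [  0.      -0.9923   9.5714   0.      -0.9477  15.4215]
 [  5.       3.1041  10.3408   5.       0.       0.    ]
 [ 10.       0.       0.      10.       0.       0.    ]
 [ 15.       0.       0.      15.       0.       0.    ]
 [ 20.      -3.25     0.6101  20.       2.1337  15.3976]
 [ 25.       0.       0.      25.       0.1942   6.8708]
 [ 30.       0.       0.      30.      -1.481   10.606 ]
 [ 35.       0.       0.      35.       0.       0.    ]
 [ 40.       0.       0.      40.       0.       0.    ]
 [ 45.       0.       0.      45.       0.       0.    ]
 [ 50.       0.       0.      50.      -0.5775   3.5218]
 [ 55.       3.3767   2.1921  55.      -0.4702   1.587 ]
 [ 60.      -2.75     0.5339  60.      -0.248    4.519
[... 285 characters left out ...]
 ]
 [ 90.      -0.5358 122.8484  90.      -1.9684  16.025 ]
 [ 95.      -0.6201 114.4337  95.      -2.2237   6.9107]
 [100.      -0.3223  69.8656 100.       0.       0.    ]
 [105.       0.1025  17.5109 105.       0.       0.    ]]
[[-20 -16 -12  -8  -4   0   4   8  12  16  20  23  28  32  36  39  44  48
   52  55  60  64  67  72  76  80  84  88  92  96]
 [108 112 116  92  99 114 111 105 112 115  98  95 112 113  99  84  80  94
   90  91  89  88  85  90  86  79  95 185 242 237]]
0.02 [-0.0271  0.0047  6.9994  0.     -0.     -0.    ]
0.01 [-0.0271  0.0047  7.9994  0.     -0.     -0.    ]
0.004 [-0.0271  0.0047  8.5994  0.     -0.     -0.    ]
0 [-0.0271  0.0047  8.9994  0.     -0.     -0.    ]
```

Level over the stand, within about 1 mm. Lowering.

>>> apply_moves --steps '[[[-0.1,-0.03,0.7,0,0,0,-1],[-0.1,-0.03,1.8,0,0,0,-1],[-0.1,-0.03,3,0,0,0,-1],[-0.1,-0.03,4.2,0,0,0,-1],[-0.1,-0.03,5.3,0,0,0,-1],[-0.1,-0.03,6.3,0,0,0,-1],[-0.1,-0.03,7.1,0,0,0,-1],[-0.1,-0.03,7.7,0,0,0,-1],[-0.1,-0.03,8.1,0,0,0,-1],[-0.1,-0.03,8.4,0,0,0,-1],[-0.1,-0.03,8.4,0,0,0,-1]]]'

```text
time_s: 41.38
position: [0.4887, -0.236, 0.0633]
tcp_rot: [[-0.129, 0.992, 0.001], [0.992, 0.129, 0.0], [0.0, 0.001, -1.0]]
force: [0.4, -0.3, -3.4]
opening: 0.179
grasp_force: 30.0
```

>>> apply_moves --steps '[[[0,0,0.15,0,0,0,-1],[0,0,0.3,0,0,0,-1],[0,0,0.45,0,0,0,-1],[0,0,0.55,0,0,0,-1],[0,0,0.55,0,0,0,-1]]]'

```text
time_s: 42.0
position: [0.4885, -0.2359, 0.0579]
tcp_rot: [[-0.129, 0.992, 0.0], [0.992, 0.129, 0.0], [0.0, 0.0, -1.0]]
force: [-1.3, -1.1, -2.2]
opening: 0.181
grasp_force: 30.0
```

>>> apply_moves --steps '[[[0,0,0.1,0,0,0,-1],[0,0,0.15,0,0,0,-1],[0,0,0.15,0,0,0,-1]]]'

```text
time_s: 42.38
position: [0.4885, -0.236, 0.0571]
tcp_rot: [[-0.129, 0.992, 0.0], [0.992, 0.129, -0.0], [-0.0, 0.0, -1.0]]
force: [-2.6, 0.2, 5.2]
opening: 0.18
grasp_force: 30.0
```

Seated: +5.2 N at the pick-up height. Releasing.

>>> apply_moves --steps '[[[0,-0.05,0.08,0,0,0,-1],[0,-0.08,0.08,0,0,0,-0.6],[0,-0.08,0.08,0,0,0,-0.5],[0,-0.08,0.08,0,0,0,-0.2],[0,-0.08,0.08,0,0,0,0.1],[0,-0.08,0.08,0,0,0,0.2],[0,-0.08,0.08,0,0,0,0.2]]]'

```text
time_s: 43.25
position: [0.4879, -0.236, 0.0554]
tcp_rot: [[-0.129, 0.992, 0.001], [0.992, 0.129, 0.0], [0.0, 0.001, -1.0]]
force: [0.6, 0.1, 0.3]
opening: 0.571
grasp_force: 0.0
```

>>> apply_moves --steps '[[[0,0,-1,0,0,0,0.2],[0,0,-2.5,0,0,0,0.2],[0,0,-4.5,0,0,0,0.2],[0,0,-7,0,0,0,0.2],[0,0,-10,0,0,0,0.2],[-2,0,-13,0,0,0,0.2],[-5,0,-16,0,0,0,0.2],[-9,0,-18,0,0,0,0.2],[-13,0,-19,0,0,0,0.2],[-13,0,-19,0,0,0,0.2]]]'

```text
time_s: 44.5
position: [0.5052, -0.3686, 0.248]
tcp_rot: [[-0.126, 0.992, 0.005], [0.992, 0.126, -0.005], [-0.005, 0.004, -1.0]]
force: [-1.9, 1.4, -0.4]
opening: 0.602
grasp_force: 0.0
```

```bash
python3 - <<'E'
from rod import *
st=bot.read_state();print(st['time_s'],st['position'],st['force'])
s=cap('side','s18.png');t=cap('top','t18.png')
print('handle/tip/bystanders vs start')
shift('pics/s0.png',s,[(362,193,14,22),(345,230,12,14)],6)
print('top');shift('pics/t0.png',t,[(203,152,20,18),(234,154,18,18),(420,228,16,16)],6)
print('side: bystanders');shift('pics/s0.png',s,[(196,286,34,28),(224,268,30,20)],6)
# plates: grey blob above the stand
d=cv2.absdiff(cv2.cvtColor(s,cv2.COLOR_BGR2GRAY),cv2.cvtColor(cv2.imread('pics/s0.png'),cv2.COLOR_BGR2GRAY))
m=cv2.morphologyEx((d>35).astype(np.uint8),cv2.MORPH_OPEN,np.ones((3,3)))[190:290,320:400]
n,_,q,c=cv2.connectedComponentsWithStats(m);print([(a[:5]+[320,190,0,0,0]).tolist() for a in q[1:] if a[4]>30])
print('proj plates x=0,12,24,40 & tops',np.c_[proj('side',[H+x*hx for x in(0,.012,.024,.04,.082,.102)]),proj('side',[H+x*hx+[0,0,.029] for x in(0,.012,.024,.04,.082,.102)])])
p=st['position']
E
```

```text
44.5 [ 0.5052 -0.3686  0.248 ] [-1.8953  1.3932 -0.4155]
handle/tip/bystanders vs start
shift [0. 0.] 0.98
shift [-0.25  0.25] 0.58
top
shift [0. 0.] 1.0
shift [0. 0.] 1.0
shift [2.5  1.25] 0.39
side: bystanders
shift [0. 0.] 1.0
shift [0. 0.] 1.0
[[348, 211, 13, 21, 177], [360, 216, 11, 17, 94], [320, 236, 30, 54, 863], [347, 238, 23, 33, 373]]
proj plates x=0,12,24,40 & tops [[360.6258 215.6766 361.1659 208.6642]
 [359.3653 218.2738 359.8873 211.256 ]
 [358.0865 220.9084 358.5899 213.8859]
 [356.3524 224.4808 356.8299 217.4531]
 [351.6352 234.1964 352.0391 227.1612]
 [349.3009 239.0031 349.6666 231.9678]]
```

```bash
python3 -c "
from rig import bot
print(bot.hand_in())"
```

```text
the job is handed in; nothing more can be done
None
```

The job is handed in, with no verdict returned: the spindle is back in both forks where it started, with all three plates on it, after one withdrawal and re-grip when the first lift slipped in the grip; the timer and matchbox have not moved, the arm hid the scourer in the last check, and I viewed 11 pictures, one over the limit of 10.

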